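# Stow the reagents in the pull-out tray and close it

## Task

Put the amber bottle, the orange-lidded jar and the blue slide box into the pulled-out tray of the reagent cabinet, beside the white bottle and the red-lidded jar that already stand in it: all five must stand upright on the tray floor, packed closely enough to fit, none on top of another, and set down, not dropped. Then slide the tray fully home without slamming it. Leave the tube rack, the wash bottle and the beaker where they stand.

Things in the scene. Friction and masses are not known exactly. Their poses are not given: they have to be found in the camera images.
- cabinet: Low grey steel reagent cabinet fixed on the bench, 156 mm wide, 235 mm deep, 139 mm high, open at the front, where one pull-out tray runs in it. Origin: under the middle of its front face; x points into the cabinet (away from the opening), z up. Its roof's underside is 116 mm above the tray floor.
- tray (a joint): How far the tray is pulled out, in m: 0 = fully home, at most 0.22; it starts 0.208 to 0.214 out. It slides along the cabinet's -x axis, with about 2.5 N of friction, and stays where it is left.
- tray_floor (a point): Centre of the inner floor of the light-grey tray (an open box moving with joint tray; 174 mm long outside), 17 mm above the bench; same axes as the cabinet (x towards the cabinet's back, y across). Inside it measures 164 mm along x by 122 mm along y; its walls are 5 mm thick and stand 45 mm above the inner floor on all four sides.
- tray_pull (a point): Middle of the outer (robot-side) surface of the steel bow handle on the tray's front wall: 8 mm bar, straight for 60 mm along y, its outer surface 34 mm in front of the front wall's outer face, its centre line 42 mm above the bench. Same axes as the cabinet.
- white_bottle: White square plastic bottle with blue round screw cap, standing in the front (robot-side) part of the tray from the start, square to it within 0.1 rad. Body 56 x 56 mm, 80 mm high; a short shoulder; cap 34 mm diameter from 87 to 110 mm above the base. About 0.24 kg. Origin: centre of its base; z towards the cap, x and y normal to the flat sides.
- amber_bottle: Dark amber square plastic bottle with white round screw cap, same shape and size as the white one (56 x 56 mm, cap 34 mm diameter at 87 to 110 mm from the base), about 0.22 kg. It starts lying on one flat side on the bench. Origin: centre of its base; z from the base towards the cap (level while it lies), x and y normal to the flat sides.
- red_jar: Round specimen jar, whitish, with red lid: lid 56 mm diameter from 53 to 70 mm above the base, body 52 mm diameter. About 0.12 kg. It starts standing in the front part of the tray, beside the white bottle. Origin: centre of its base; z up.
- orange_jar: Round specimen jar like the red one (lid 56 mm diameter, 70 mm high overall, body 52 mm), with orange lid. Starts standing on the bench. Origin: centre of its base; z up.
- slide_box: Blue plastic microscope-slide box standing on its narrow side: 35 mm thick along its x, 98 mm long along its y, 80 mm high along its z. About 0.16 kg. Origin: centre of its underside.
- tube_rack: Bystander, loose on the bench: blue rack of capped tubes, 130 mm along its x, 75 mm along its y, 112 mm high. Origin: centre of its underside.
- wash_bottle: Bystander, loose: round white wash bottle with blue cap and bent spout, 60 mm diameter, 163 mm high; the spout reaches 53 mm out along its x. Origin: centre of its base.
- beaker: Bystander, loose: glass beaker, 70 mm diameter, 90 mm high. Origin: centre of its base.
Things that resemble listed ones, but are neither listed nor needed, are in the scene too. What is shaped like the amber_bottle but yellow is not meant. Several things have the shape of the slide_box; the one meant has the colours described above.

How it is judged:
By the outcome, as a careful person would: the job done as asked, in the order asked, and still so for the second after the job is handed in, with the robot touching nothing.
It also fails if it takes over 72 s, if anything falls off the work surface, if the arm or the gripper's body presses on something with over 40 N, if the wrist force passes 120 N, or if a joint passes its speed limit or range.

## Robot

A 6-joint arm with a two-finger parallel gripper is mounted at the origin on the work surface. World frame = base frame: x ahead of the robot, y to its left, z up, the work surface at z = 0. Lengths are in m, angles in degrees, forces in N, time in s.
With the tool pointing down it reaches from about 0.275 to 0.875 m from the base axis. Payload 12.5 kg.
Tool frame: the origin (TCP) lies on the centre line of the jaws, within the pads' length; the fingertips stand 11 mm ahead of it and the grasp point (between the pads) lies 8 mm behind it; z points along the fingers, y is the line along which they close (so a half turn about z gives the same grasp; the last joint's range is limited). The gripper opens to 85 mm and grips with 20 to 120 N. Pads are 22 mm wide; open, the fingers measure 114 mm over their backs; the gripper's body (76 mm by 85 mm) begins 54 mm behind the grasp point. The pads swing forward as they close: fully open they stand 13 mm farther back than shut.
Start: joints at [71.471, 20.094, 94.641, -0, 65.266, -4.847], TCP at [0.13, 0.534, 0.214] pointing down, gripper open.
Joint ranges: [-157.81, 157.81], [-45, 120.19], [0.68, 151.7], [-89.99, 269.99], [4.06, 180], [-164.3, 164.3]. Speed limits (degrees/s): [127.2, 127.2, 159.86, 180, 180, 180].

## Interface

Orientations are given as a 3x3 rotation matrix whose columns are the frame's x, y, z axes.
In Python, from cell import ctrl gives the robot as it stands.
- The arm moves only by the tool send_rows, never from a script. Its arguments are lists of equal length, an entry for each row: "gripper": the finger opening in m, from 0 to 0.0854; "translation": the shift along the tool's x, y, z in m, a list of three; "spin": the turn about the tool's z in rad. In form: {"gripper": [gripper, ...], "translation": [[x, y, z], ...], "spin": [spin, ...]}. A call has 1 to 12 rows; each row shifts and turns the commanded pose from where the row before left it, along the tool's axes as they then stand; what a row does not reach is not made up. A row lasts 1/12 s, in which the tool goes at most 41.7 mm and 7.16 degrees, less where a joint would pass 70% of its speed; a pose out of reach is approached as far as the arm can. A call with a gripper value outside its range is refused whole. The fingers move at their own pace and stop on an object; "force" is the grip in N (left out, the last holds). Time passes only in rows, so rows that do not move let the fingers close. It gives the time, the measured TCP pose, the force, the opening and the grip force at its end, in the units of the state.
- ctrl.get_obs(): the state, without advancing time (a new reading comes with each control period).
- ctrl.get_image(name): name is "scene" or "top" or "wrist"; returns (picture, depth): 480x640x3 uint8, red, green, blue; 480x640 float32, m along the optical axis (not along the pixel's ray), 0 where there is no reading.
- ctrl.calibration(name): a dict with "fx", "fy", "cx", "cy" (pixels), "world_from_camera" (4x4, takes a point from camera to world coordinates). Camera axes: x right, y up, looking along -z (the intrinsics and any distortion apply to the point x, -y, -z); pixel columns grow to the right and rows downward; lengths in m; the calibration is good to about 2 mm. A picture is of the moment at which its call begins: read the wrist's pose just before it. calibration takes no time and is no camera call; for the wrist camera it gives the pose at the moment of the call.
- ctrl.sign_off(): hands the job in; it is judged then, once.
The state is a dict: "time_s": time; "qpos": joint angles; "joint_vel": joint speeds; "joint_efforts": joint torques, N m; "tcp_pos": TCP position; "ee_rot": TCP orientation; "ft_force": force on the tool from outside, world axes, zero at the start; "moment": the same for the moment, N m; "gripper_width": finger opening in m; "gripper_force": force on a finger pad.
Only numpy, scipy, OpenCV 4.12 (cv2) and the standard library are available. Lean on these libraries where they do the work, as an engineer would, in place of code of your own. Each camera call takes 0.05 s, during which the arm holds its last target. There are 200 camera calls.

## Working session

There is one attempt and no reset: what is moved stays moved. The work goes in short steps, Python scripts to look and compute and a tool call to move; the robot and the scene stay as the last step left them, time stands still between calls to the robot, and variables do not carry over. Pictures are saved under pics/ and viewed, at most 10 in all, crops included, and the job is handed in when it is done.

Besides the shell and the picture viewer there is one more tool, called after "Request:" as a command line: name --pt "numbers of a row" for each row, then --argument value for the rest. send_rows: Moves the arm, as the interface text tells. Its arguments: {"type":"object","properties":{"gripper":{"type":"array"},"translation":{"type":"array"},"spin":{"type":"array"},"force":{"type":"number"}},"required":["gripper","translation","spin"]}

```bash
ls; mkdir -p pics; cat > h.py <<'E'
import numpy as np, cv2
from cell import ctrl
def grab(n):
    c=ctrl.calibration(n); im,d=ctrl.get_image(n); return im,d,c
def cloud(d,c):
    v,u=np.mgrid[0:480,0:640]; p=np.stack([(u-c["cx"])/c["fx"]*d,-(v-c["cy"])/c["fy"]*d,-d],-1)
    T=np.array(c["world_from_camera"]); return p@T[:3,:3].T+T[:3,3]
def save(n,im): cv2.imwrite("pics/"+n,cv2.cvtColor(im,cv2.COLOR_RGB2BGR))
E
python3 - <<'E'
from h import *
for n in("top","scene"):
    im,d,c=grab(n); save(n+"0.png",im); np.savez(n+"0.npz",im=im,d=d,T=c["world_from_camera"],k=[c["fx"],c["fy"],c["cx"],c["cy"]])
    print(n,c)
o=ctrl.get_obs();print(o["ee_rot"],o["time_s"])
E
```

```text
pics
top {'fx': 582.9158007957203, 'fy': 582.9158007957203, 'cx': 317.23759278685384, 'cy': 237.6430021667852, 'world_from_camera': array([[ 2.24778655e-04,  9.95627057e-01, -9.34168819e-02,
         4.06674026e-01],
       [-9.99999951e-01,  2.43952916e-04,  1.93835193e-04,
         4.92377151e-02],
       [ 2.15776883e-04,  9.34168338e-02,  9.95627063e-01,
         1.71591680e+00],
       [ 0.00000000e+00,  0.00000000e+00,  0.00000000e+00,
         1.00000000e+00]])}
scene {'fx': 495.15004762236345, 'fy': 495.15004762236345, 'cx': 322.68191008828586, 'cy': 236.69740343606705, 'world_from_camera': array([[ 0.99985394, -0.01663162,  0.00393454,  0.56803821],
       [ 0.01486566,  0.73273838, -0.68034805, -0.86524742],
       [ 0.00843231,  0.68030717,  0.7328786 ,  1.00386517],
       [ 0.        ,  0.        ,  0.        ,  1.        ]])}
[[-9.71617610e-01  2.36556781e-01 -3.31068722e-04]
 [ 2.36556997e-01  9.71617096e-01 -1.00324021e-03]
 [ 8.43487549e-05 -1.05308248e-03 -9.99999442e-01]] 0.1
```

View pics/top0.png

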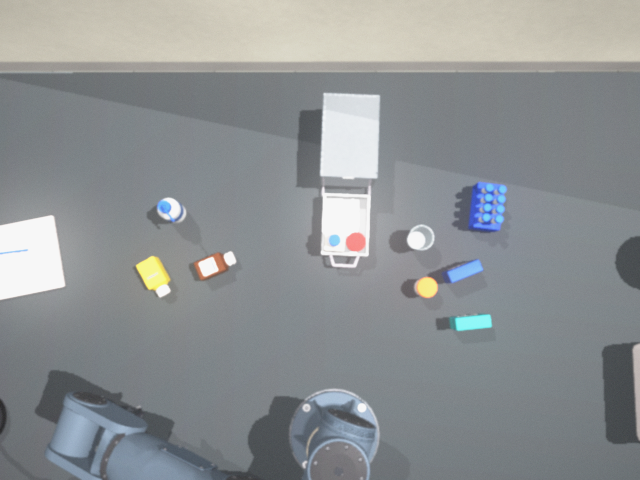

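View pics/scene0.png

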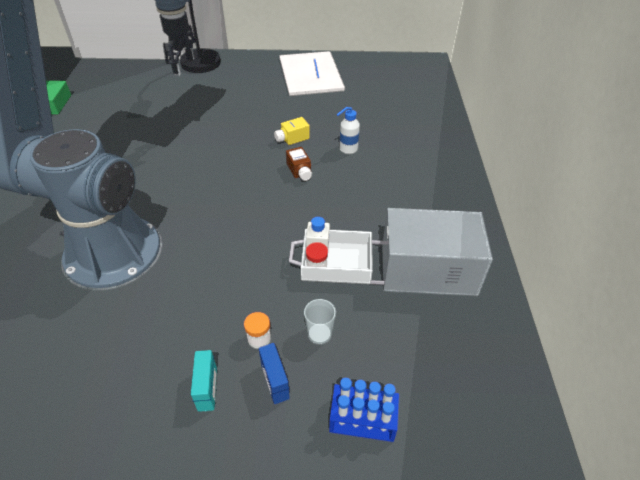

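Top view: the amber bottle lies at (212,266), cap right; the yellow lookalike is at (153,274). The orange jar is at (426,288). The blue slide box is at (464,271), its lookalike the teal box at (472,322); the blue tube rack is at (488,207). The tray is at (346,225), with the white bottle at (334,241) and the red jar at (356,241). The scene view agrees, and also shows a green object at (58,97).

```bash
cat > m.py <<'E'
from h import *
def load(n):
    z=np.load(n); k=z["k"]; c=dict(fx=k[0],fy=k[1],cx=k[2],cy=k[3],world_from_camera=z["T"]); return z["im"],z["d"],c
def plane(uv,c,z):
    uv=np.asarray(uv,float); r=np.stack([(uv[:,0]-c["cx"])/c["fx"],-(uv[:,1]-c["cy"])/c["fy"],-np.ones(len(uv))],-1)
    T=np.array(c["world_from_camera"]); r=r@T[:3,:3].T; return T[:3,3]+r*((z-T[2,3])/r[:,2])[:,None]
def big(m):
    n,l,s,ce=cv2.connectedComponentsWithStats(m.astype(np.uint8)); i=1+np.argmax(s[1:,4]); return l==i
def rect(m,c,z):
    v,u=np.nonzero(m); p=plane(np.c_[u,v],c,z)[:,:2]; return cv2.minAreaRect((p*1000).astype(np.float32)),p.mean(0)
E
python3 - <<'E'
from m import *
im,d,c=load("top0.npz"); P=cloud(d,c); H=cv2.cvtColor(im,cv2.COLOR_RGB2HSV); h,s,v=[H[...,i].astype(int) for i in range(3)]
U=np.mgrid[0:480,0:640]; 
def box(x0,x1,y0,y1): return (U[1]>=x0)&(U[1]<x1)&(U[0]>=y0)&(U[0]<y1)
def rep(n,m,z):
    m=big(m); r,ce=rect(m,c,z); q=P[m]; print(n,m.sum(),"rect",np.round(r[0],1),np.round(r[1],1),round(r[2],1),"depth med",np.round(np.median(q,0),3),"zmax",np.percentile(q[:,2],95).round(3))
rep("blue",box(440,490,255,290)&(s>150)&(h>100)&(h<125)&(P[...,2]>.07),.08)
rep("orange",box(405,445,270,305)&(s>150)&(h<25)&(P[...,2]>.06),.07)
rep("red",box(340,375,225,255)&(s>150)&((h<8)|(h>172)),.087)
rep("wcap",box(325,345,232,250)&(s>120)&(h>95)&(h<125),.127)
rep("amber",box(190,240,245,285)&(P[...,2]>.045)&(U[1]<228),.056)
rep("acap",box(221,240,245,270)&(P[...,2]>.02)&(v>170)&(s<60),.045)
t=box(300,400,180,280)&(P[...,2]>.052)&(P[...,2]<.072)
rep("trayrim",t,.062)
rep("roof",box(310,390,85,190)&(P[...,2]>.13),.139)
rep("beaker",box(400,440,220,255)&(P[...,2]>.06),.09)
rep("handle",box(325,370,256,275)&(P[...,2]>.03),.045)
E
python3 - <<'E'
from m import *
a=cv2.imread("pics/top0.png")
A=cv2.resize(a[190:340,190:250],(240,600),interpolation=3); B=cv2.resize(a[180:330,310:500],(560,442),interpolation=3)
o=np.zeros((600,800,3),np.uint8);o[:,:240]=A;o[:442,240:]=B;cv2.imwrite("pics/crop.png",o)
E
```

```text
Traceback (most recent call last):
  File "m.py", line 8, in big
    n,l,s,ce=cv2.connectedComponentsWithStats(m.astype(np.uint8)); i=1+np.argmax(s[1:,4]); return l==i
                                                                       ~~~~~~~~~^^^^^^^^^
ValueError: attempt to get argmax of an empty sequence
```

View pics/crop.png

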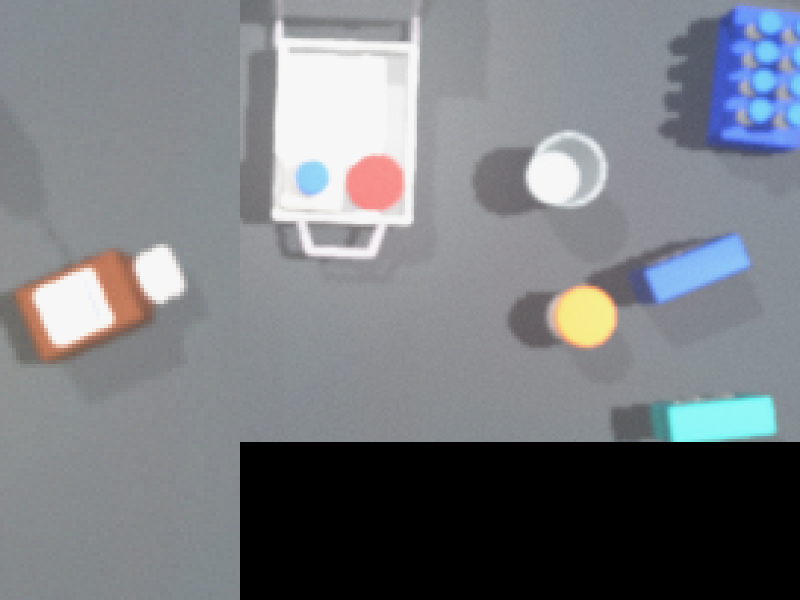

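The crop confirms the targets: an amber bottle with a white cap at top right, the blue box (not the teal one) and the orange-lidded jar. I'll fix the masks next.

```bash
cat > meas.py <<'E'
from m import *
im,d,c=load("top0.npz"); P=cloud(d,c); H=cv2.cvtColor(im,cv2.COLOR_RGB2HSV); h,s,v=[H[...,i].astype(int) for i in range(3)]
U=np.mgrid[0:480,0:640]
def box(x0,x1,y0,y1): return (U[1]>=x0)&(U[1]<x1)&(U[0]>=y0)&(U[0]<y1)
def rep(n,m,z):
    if not m.any(): print(n,"empty"); return
    m=big(m); r,ce=rect(m,c,z); q=P[m]; print(n,m.sum(),"rect",np.round(r[0],1),np.round(r[1],1),round(r[2],1),"depth med",np.round(np.median(q,0),3),"zmax",np.percentile(q[:,2],95).round(3))
for u,w in((464,271),(426,288),(356,241),(208,266),(350,130),(300,300)): print(u,w,H[w,u],P[w,u].round(3),d[w,u])
b=box(440,490,255,290)&(s>130)&(h>100)&(h<130)
rep("blue all",b,.08); rep("blue top",b&(v>150),.08)
rep("orange",box(405,445,270,305)&(s>150)&(h<25)&(v>200),.07)
rep("red",box(340,375,225,255)&(s>110)&((h<8)|(h>172)),.087)
rep("wcap",box(325,345,232,250)&(s>100)&(h>95)&(h<125),.127)
rep("amber",box(190,240,245,285)&(P[...,2]>.04)&(U[1]<226),.056)
rep("acap",box(221,240,245,270)&(v>170)&(s<60),.045)
rep("trayrim",box(315,380,190,258)&(v>205)&(s<40),.062)
rep("roof",box(310,390,85,190)&(P[...,2]>.12),.139)
rep("handle",box(325,370,256,275)&(v>200),.045)
rep("beaker",box(400,440,220,255)&(P[...,2]>.05),.09)
E
python3 meas.py
```

```text
464 271 [105 109 247] [ 0.466 -0.363  0.079] 1.6356813
426 288 [ 27 109 247] [ 0.419 -0.258  0.067] 1.6430588
356 241 [  1 106 247] [ 0.55  -0.06   0.087] 1.6351539
208 266 [  0   0 247] [0.481 0.359 0.059] 1.6569151
350 130 [105   6 239] [ 0.853 -0.041  0.142] 1.6083485
300 300 [ 99  17 147] [ 0.384  0.099 -0.002] 1.707916
blue all 18 rect [ 490.6 -379.9] [ 3.5 36.7] 18.3 depth med [ 0.492 -0.381  0.078] zmax 0.085
blue top 18 rect [ 490.6 -379.9] [ 3.5 36.7] 18.3 depth med [ 0.492 -0.381  0.078] zmax 0.085
orange empty
red 56 rect [537.4 -51.4] [19.7 33.7] 0.0 depth med [ 0.536 -0.051  0.086] zmax 0.092
wcap 56 rect [549.3   3.1] [22.  21.9] 0.0 depth med [0.549 0.004 0.127] zmax 0.131
amber 591 rect [483.3 349.1] [58.3 91.5] 23.4 depth med [0.484 0.352 0.055] zmax 0.062
acap 140 rect [504.1 300.4] [38.8 30.7] 26.8 depth med [0.504 0.302 0.04 ] zmax 0.05
trayrim 2569 rect [603.2 -32.1] [138.3 194.8] 88.9 depth med [ 0.618 -0.029  0.019] zmax 0.099
roof 4741 rect [837.8 -41.5] [156.3 239.1] 87.6 depth med [ 0.838 -0.041  0.138] zmax 0.144
handle 137 rect [494.8 -29.4] [31.6 83.3] 0.0 depth med [ 0.488 -0.031  0.044] zmax 0.051
beaker 209 rect [ 560.5 -241.1] [67.  70.1] 44.6 depth med [ 0.567 -0.256  0.082] zmax 0.092
```

```bash
cat >> meas.py <<'E'
print("----")
b=box(440,490,255,290)&(s>70)&(h>98)&(h<130)
rep("blue z",b&(P[...,2]>.065),.08); rep("blue bright",b&(v>215),.08)
rep("orange",box(405,445,270,305)&(s>70)&(h<32)&(P[...,2]>.055),.07)
rep("red",box(340,375,225,255)&(s>60)&((h<12)|(h>168)),.087)
rep("wcap",box(325,345,230,252)&(s>60)&(h>92)&(h<125),.127)
r=box(315,380,190,262)&(P[...,2]>.05)&(P[...,2]<.074); v_,u_=np.nonzero(r)
p=plane(np.c_[u_,v_],c,.062); print("rim x",np.percentile(p[:,0],[1,50,99]).round(3),"y",np.percentile(p[:,1],[1,50,99]).round(3)); rep("rim",r,.062)
w=box(322,350,225,255)&(P[...,2]>.085)&(P[...,2]<.112); rep("wbody",w,.1)
E
python3 meas.py | sed -n '/----/,$p'
```

```text
----
blue z 453 rect [ 467.5 -363.6] [ 35.6 100. ] 21.6 depth med [ 0.467 -0.364  0.078] zmax 0.086
blue bright 415 rect [ 467.6 -365. ] [33.6 96.5] 21.6 depth med [ 0.467 -0.366  0.079] zmax 0.086
orange 313 rect [ 423.1 -258.6] [53.5 53.5] 89.1 depth med [ 0.422 -0.259  0.069] zmax 0.075
red 293 rect [547.3 -58.4] [50.7 53.3] 0.0 depth med [ 0.548 -0.057  0.086] zmax 0.092
wcap 98 rect [549.3   3. ] [27.5 27.4] 0.0 depth med [0.55  0.003 0.126] zmax 0.132
rim x [0.512 0.598 0.688] y [-0.099 -0.033  0.035]
rim 432 rect [600.9 -31.7] [131.8 174.9] 87.6 depth med [ 0.601 -0.033  0.06 ] zmax 0.067
wbody 279 rect [550.    1.3] [55.5 56.9] 86.2 depth med [0.546 0.002 0.097] zmax 0.107
```

Request:
send_rows --gripper '[0.085,0.085,0.085,0.085,0.085,0.085,0.085,0.085,0.085,0.085,0.085,0.085]' --pt "-0.035 -0.0116 0" --pt "-0.035 -0.0116 0" --pt "-0.035 -0.0116 0" --pt "-0.035 -0.0116 0" --pt "-0.035 -0.0116 0" --pt "-0.035 -0.0116 0" --pt "-0.035 -0.0116 0" --pt "-0.035 -0.0116 0" --pt "-0.035 -0.0116 0" --pt "-0.035 -0.0116 0" --pt "-0.035 -0.0116 0" --pt "-0.035 -0.0116 0" --spin '[0,0,0,0,0,0,0,0,0,0,0,0]'

```text
time_s: 1.1
tcp_pos: [0.5065, 0.2984, 0.2136]
ee_rot: [[-0.972, 0.237, -0.001], [0.237, 0.972, -0.0], [0.0, -0.0, -1.0]]
ft_force: [-0.2, 0.3, 0.1]
gripper_width: 0.0852
gripper_force: 0.0
```

Request:
send_rows --gripper '[0.085,0.085,0.085,0.085,0.085,0.085,0.085,0.085,0.085]' --pt "0 0 0" --pt "0 0 0" --pt "0 0 0" --pt "0 0 0" --pt "0 0 0" --pt "0 0 0" --pt "0 0 0" --pt "0 0 0" --pt "0 0 0" --spin '[0.1154,0.1154,0.1154,0.1154,0.1154,0.1154,0.1154,0.1154,0]'

```text
time_s: 1.85
tcp_pos: [0.505, 0.2997, 0.2135]
ee_rot: [[-0.393, 0.92, -0.001], [0.92, 0.393, -0.0], [-0.0, -0.001, -1.0]]
ft_force: [-0.5, 0.1, -0.3]
gripper_width: 0.0849
gripper_force: 0.0
```

```bash
cat >> m.py <<'E'
def go(x,y,z,a=None):
    o=ctrl.get_obs(); R=np.array(o["ee_rot"]); p=np.array(o["tcp_pos"]); y0=np.degrees(np.arctan2(R[1,1],R[0,1]))
    t=R.T@(np.array([x,y,z])-p); s="" if a is None else "spin %.4f"%np.radians((y0-a+90)%180-90)
    print("t",round(o["time_s"],2),"tcp",p.round(4),"yaw",y0.round(2),"w",round(o["gripper_width"],4),"| delta tool",t.round(4),s)
E
python3 - <<'E'
from m import *
im,d,c=grab("wrist"); save("w1.png",im); P=cloud(d,c)
go(.505,.2995,.020,23.4)
H=cv2.cvtColor(im,cv2.COLOR_RGB2HSV)
m=(P[...,2]>.02)&(P[...,2]<.075)&(np.hypot(P[...,0]-.495,P[...,1]-.325)<.1)&(d>.08)
q=P[m]; ax=np.array([.397,-.918]); n=np.array([.918,.397]); b=q[:,:2]-[.505,.2995]
A=b@ax; B=b@n
for lo in np.arange(-.11,.02,.01):
    k=(A>lo)&(A<lo+.01)
    if k.sum()>20: print(round(lo,3),k.sum(),np.percentile(B[k],[3,97]).round(4),np.percentile(q[k,2],95).round(3))
print(np.percentile(A,[.5,99.5]))
E
```

```text
t 1.9 tcp [0.5051 0.2997 0.2136] yaw 23.53 w 0.0849 | delta tool [-0.0002 -0.      0.1936] spin 0.0023
-0.1 1033 [-0.0261  0.0254] 0.056
-0.09 1074 [-0.0265  0.0257] 0.057
-0.08 1022 [-0.0261  0.0258] 0.057
-0.07 984 [-0.0265  0.0254] 0.057
-0.06 977 [-0.0261  0.0256] 0.057
-0.05 936 [-0.0264  0.0257] 0.057
-0.04 893 [-0.0266  0.0252] 0.057
-0.03 796 [-0.0261  0.0253] 0.056
-0.02 394 [-0.0174  0.016 ] 0.051
-0.01 466 [-0.0165  0.0153] 0.045
-0.0 422 [-0.0166  0.0154] 0.045
[-0.0995306   0.00841502]
```

View pics/w1.png

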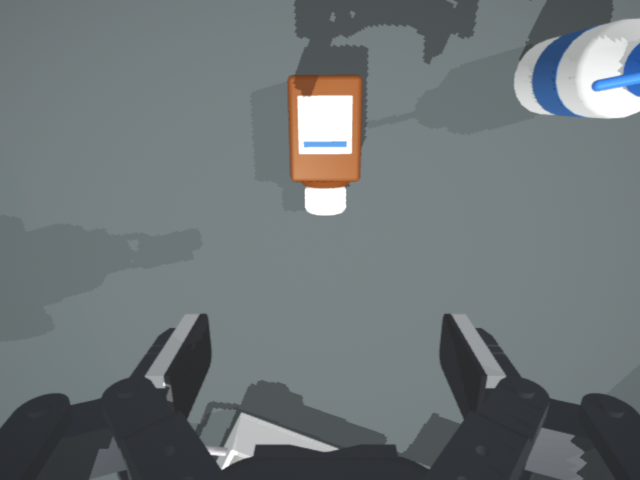

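The wrist view shows the amber bottle with its white cap at (325,199), centred between the jaws, so I can go straight down onto the cap.

Request:
send_rows --gripper '[0.06,0.06,0.06,0.06,0.06,0.06,0.06,0.03,0.03,0.03,0.03,0.03]' --pt "0 0 0.032" --pt "0 0 0.032" --pt "0 0 0.032" --pt "0 0 0.032" --pt "0 0 0.032" --pt "0 0 0.032" --pt "0.001 0 0.0006" --pt "0 0 0" --pt "0 0 0" --pt "0 0 0" --pt "0 0 0" --pt "0 0 0" --spin '[0,0,0,0,0,0,0,0,0,0,0,0]' --force 30

```text
time_s: 2.9
tcp_pos: [0.5055, 0.3011, 0.0228]
ee_rot: [[-0.398, 0.917, 0.002], [0.917, 0.398, 0.001], [0.0, 0.002, -1.0]]
ft_force: [0.3, -0.0, -0.8]
gripper_width: 0.03
gripper_force: 0.0
```

```bash
python3 - <<'E'
from m import *
im,d,c=grab("wrist"); save("w2.png",im); go(.505,.3,.02,23.4); print(ctrl.get_obs()["gripper_force"])
E
```

```text
t 2.95 tcp [0.5053 0.301  0.0224] yaw 23.44 w 0.0298 | delta tool [-0.0008 -0.0007  0.0024] spin 0.0007
0.0
```

View pics/w2.png

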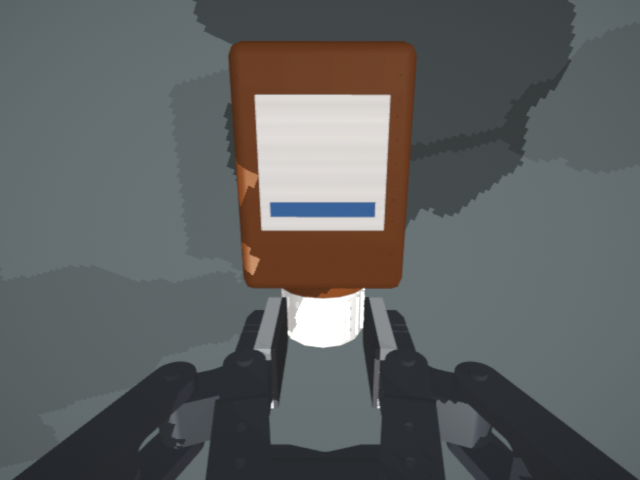

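Request:
send_rows --gripper '[0.0,0.0,0.0,0.0]' --pt "0 0 0" --pt "0 0 0" --pt "0 0 0" --pt "0 0 0" --spin '[0,0,0,0]' --force 25

```text
time_s: 3.28
tcp_pos: [0.5053, 0.3006, 0.0224]
ee_rot: [[-0.398, 0.918, 0.001], [0.918, 0.398, 0.0], [-0.0, 0.001, -1.0]]
ft_force: [-2.4, -3.0, 8.4]
gripper_width: 0.0207
gripper_force: 19.5
```

```bash
python3 - <<'E'
from m import *
im,d,c=grab("wrist"); save("w3.png",im[200:480,160:480]); T=np.linalg.inv(np.array(c["world_from_camera"]))
o=ctrl.get_obs(); R=np.array(o["ee_rot"]);p=np.array(o["tcp_pos"])
def pr(q): 
    k=T[:3,:3]@q+T[:3,3]; return (c["cx"]+c["fx"]*k[0]/-k[2]).round(),(c["cy"]-c["fy"]*k[1]/-k[2]).round()
for n,l in dict(tcp=(0,0,0),tip=(0,0,.011),tipf=(.011,0,.011),graspf=(.011,0,-.008),g=(0,0,-.008),cam=None).items() if False else [("tip",(0,0,.011)),("tipf",(.011,0,.011)),("tipb",(-.011,0,.011)),("gf",(.011,0,-.008)),("gb",(-.011,0,-.008))]: print(n,pr(p+R@np.array(l)))
P=cloud(d,c); print("cam in tool",R.T@(np.array(c["world_from_camera"])[:3,3]-p))
for u,v in((325,300),(325,320),(325,340),(325,290),(325,250),(275,310),(272,350),(272,390),(377,310),(377,390),(285,320)): print(u,v,(R.T@(P[v,u]-p)).round(4),P[v,u,2].round(4),im[v,u])
E
```

```text
tip (np.float64(325.0), np.float64(287.0))
tipf (np.float64(325.0), np.float64(265.0))
tipb (np.float64(325.0), np.float64(308.0))
gf (np.float64(325.0), np.float64(283.0))
gb (np.float64(325.0), np.float64(330.0))
cam in tool [ 0.08282712  0.00043887 -0.15935817]
325 300 [ 0.0105  0.0001 -0.0218] 0.0441 [255 255 255]
325 320 [ 0.0019  0.0001 -0.0218] 0.0442 [255 255 255]
325 340 [-0.0069  0.0001 -0.0221] 0.0444 [255 255 255]
325 290 [ 0.0188  0.0001 -0.0301] 0.0525 [87 49 26]
325 250 [ 0.0347  0.0002 -0.0324] 0.0547 [104  57  31]
275 310 [ 0.0074 -0.0188 -0.0239] 0.0462 [45 48 53]
272 350 [ 0.0124 -0.0155 -0.0568] 0.0792 [45 48 52]
272 390 [ 0.0129 -0.0132 -0.0748] 0.0971 [42 45 49]
377 310 [ 0.0075  0.0197 -0.0241] 0.0465 [47 50 54]
377 390 [ 0.0128  0.0134 -0.0746] 0.097 [42 44 49]
285 320 [ 0.0119 -0.0134 -0.0389] 0.0612 [138 142 144]
```

View pics/w3.png

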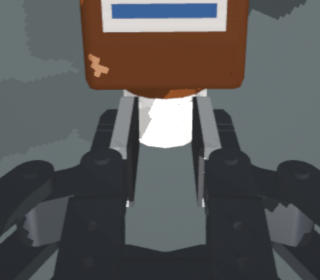

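The squeeze pushed the tool up with the fingers only 21 mm apart, which suggests the tips are pinching the top of the cap. I'll back off and measure where the tips really are.

Request:
send_rows --gripper '[0.06,0.06,0.06,0.06,0.06,0.034,0.034,0.034,0.034]' --pt "0 0 0" --pt "0 0 0" --pt "0 0 -0.03" --pt "0 0 -0.03" --pt "0 0 -0.02" --pt "0 0 0" --pt "0 0 0" --pt "0 0 0" --pt "0 0 0" --spin '[0,0,0,0,0,0,0,0,0]'

```text
time_s: 4.08
tcp_pos: [0.5042, 0.3004, 0.1]
ee_rot: [[-0.397, 0.918, -0.002], [0.918, 0.397, -0.001], [-0.0, -0.002, -1.0]]
ft_force: [0.3, -0.4, -0.8]
gripper_width: 0.0338
gripper_force: 0.0
```

```bash
python3 - <<'E'
from m import *
o=ctrl.get_obs(); R=np.array(o["ee_rot"]);p=np.array(o["tcp_pos"])
im,d,c=grab("wrist"); save("w4.png",im); P=cloud(d,c); L=(P-p)@R
print(p,o["gripper_width"],o["ft_force"])
m=(d>.05)&(abs(L[...,0])<.03)&(abs(L[...,1])<.06)&(abs(L[...,1])>.012)&(L[...,2]<.04)&(P[...,2]>.065)
q=L[m]; print(len(q),"max tool z",np.percentile(q[:,2],[50,90,99,100]).round(4)); k=q[q[:,2]>np.percentile(q[:,2],97)]; print(k[::max(1,len(k)//10)].round(4))
ax=np.array([.397,-.918]); b=P[...,:2]-[.505,.2995]; A=b@ax;B=b@np.array([.918,.397])
m=(P[...,2]>.02)&(P[...,2]<.065)&(abs(B)<.04)&(A<.03)&(A>-.13)&(d>.1); print("A",np.percentile(A[m],[.5,99.5]).round(4)); k=m&(A>-.01); print("capB",np.percentile(B[k],[3,97]).round(4),"body",np.percentile(B[m&(A<-.04)],[3,97]).round(4))
E
```

```text
[0.50417604 0.30036978 0.10001645] 0.03380367686278879 [ 0.25138406 -0.3741294  -0.80440695]
46584 max tool z [-0.0793 -0.0534 -0.0258 -0.0167]
[[ 0.0109 -0.0235 -0.0209]
 [ 0.0113  0.0199 -0.0241]
 [ 0.0118 -0.0221 -0.0281]
 [ 0.0118 -0.0196 -0.0303]
 [ 0.0115 -0.0226 -0.032 ]
 [ 0.011   0.0182 -0.0325]
 [ 0.0073 -0.0284 -0.0288]
 [ 0.0011  0.0168 -0.0205]
 [-0.0016 -0.0172 -0.0205]
 [ 0.0001 -0.017  -0.0322]
 [-0.0091  0.0169 -0.0312]]
A [-0.0996  0.008 ]
capB [-0.0156  0.0162] body [-0.0259  0.0258]
```

Measured at 34 mm opening, the fingertips sit about 18 mm behind the TCP, not 11 mm ahead as stated. I'll use the measured value from here on.

Request:
send_rows --gripper '[0.06,0.06,0.06,0.06,0.06,0.06,0.02,0.02,0.02,0.02,0.02]' --pt "0 0 0" --pt "0 0 0.025" --pt "0 0 0.025" --pt "0 0 0.025" --pt "0 0 0.025" --pt "0 0 0.01" --pt "0 0 0" --pt "0 0 0" --pt "0 0 0" --pt "0 0 0" --pt "0 0 0" --spin '[0,0,0,0,0,0,0,0,0,0,0]' --force 25

```text
time_s: 5.05
tcp_pos: [0.5054, 0.3009, -0.0076]
ee_rot: [[-0.398, 0.918, 0.002], [0.918, 0.398, 0.001], [0.0, 0.002, -1.0]]
ft_force: [-0.0, -0.5, -0.9]
gripper_width: 0.0329
gripper_force: 25.4
```

Request:
send_rows --gripper '[0.02,0.02,0.02,0.02,0.02,0.02,0.02,0.02,0.02,0.02,0.02,0.02]' --pt "0.0028 0 -0.0075" --pt "0.0028 0 -0.0075" --pt "0.004 0 -0.007" --pt "0.004 0 -0.007" --pt "0.005 0 -0.0063" --pt "0.005 0 -0.0063" --pt "0.0059 0 -0.0055" --pt "0.0059 0 -0.0055" --pt "0.0067 0 -0.0045" --pt "0.0067 0 -0.0045" --pt "0.0073 0 -0.0034" --pt "0.0073 0 -0.0034" --spin '[0,0,0,0,0,0,0,0,0,0,0,0]'

```text
time_s: 6.05
tcp_pos: [0.4792, 0.3596, 0.0599]
ee_rot: [[-0.398, 0.918, -0.0], [0.918, 0.398, -0.0], [-0.0, -0.0, -1.0]]
ft_force: [-0.0, -0.3, -2.3]
gripper_width: 0.0331
gripper_force: 25.3
```

```bash
python3 - <<'E'
from m import *
im,d,c=grab("scene"); save("s2.png",cv2.resize(im[80:220,230:400],(680,560)))
o=ctrl.get_obs(); print(o["ft_force"],o["gripper_width"],o["gripper_force"],o["tcp_pos"])
E
```

```text
[ 0.86549794  2.16499358 -1.34114406] 0.03325167768101989 25.263063311576843 [0.47906613 0.3607716  0.06059027]
```

View pics/s2.png

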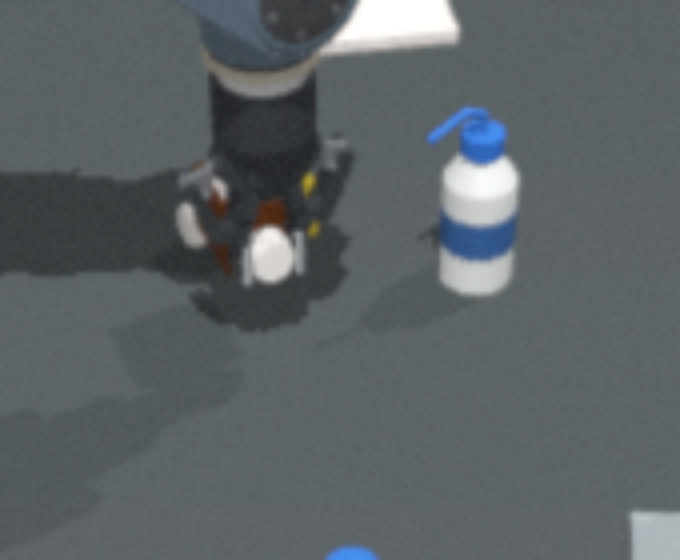

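The scene crop shows the cap held between the fingers at (270,255), seen nearly face-on, so the bottle is only partly raised. I'll get its tilt from the wrist depth.

```bash
cat > tilt.py <<'E'
from m import *
o=ctrl.get_obs(); R=np.array(o["ee_rot"]);p=np.array(o["tcp_pos"])
im,d,c=grab("wrist"); P=cloud(d,c); L=(P-p)@R
hgt=P[...,2]
for lo in np.arange(-.03,.13,.01):
    k=(abs(L[...,1])<.012)&(L[...,0]>lo)&(L[...,0]<lo+.01)&(hgt>.006)&(d>.05)
    if k.sum()>10: print(round(lo+.005,3),k.sum(),np.median(hgt[k]).round(4),np.percentile(hgt[k],[5,95]).round(3),np.median(im[k],0))
print(p.round(4),np.round(o["ft_force"],1))
E
python3 tilt.py
```

```text
-0.015 45 0.1109 [0.108 0.113] [240. 239. 236.]
-0.005 1771 0.1118 [0.108 0.113] [255. 255. 255.]
0.005 2191 0.1118 [0.108 0.151] [255. 255. 254.]
0.015 4703 0.1557 [0.114 0.162] [39. 42. 46.]
0.025 2480 0.1235 [0.122 0.124] [101.  56.  30.]
0.035 3154 0.1235 [0.123 0.124] [102.  57.  31.]
0.045 3351 0.1236 [0.123 0.124] [114. 108. 150.]
0.055 3779 0.1235 [0.122 0.124] [217. 213. 209.]
0.065 4129 0.1233 [0.122 0.124] [218. 213. 210.]
0.075 4553 0.1232 [0.122 0.124] [221. 217. 214.]
0.085 4973 0.1229 [0.122 0.124] [110.  67.  41.]
0.095 4790 0.1224 [0.12  0.124] [106.  63.  38.]
[0.4791 0.3608 0.0606] [ 0.9  2.2 -1.3]
```

The bottle came up level at z 0.123 m and did not swing. I'll lower it near the bench and ease the grip so its own weight turns it about the pads.

Request:
send_rows --gripper '[0.02,0.02,0.02,0.02,0.02,0.033,0.033,0.033]' --pt "0 0 0.02" --pt "0 0 0.02" --pt "0 0 0.007" --pt "0 0 0" --pt "0 0 0" --pt "0 0 0" --pt "0 0 0" --pt "0 0 0" --spin '[0,0,0,0,0,0,0,0]' --force 20

```text
time_s: 6.82
tcp_pos: [0.4801, 0.3591, 0.0136]
ee_rot: [[-0.397, 0.918, 0.001], [0.918, 0.397, 0.001], [0.0, 0.001, -1.0]]
ft_force: [-0.1, 0.3, -3.2]
gripper_width: 0.0332
gripper_force: 25.2
```

```bash
python3 tilt.py; python3 -c "
from m import *
o=ctrl.get_obs();print(o['gripper_width'],o['gripper_force'])"
```

```text
-0.015 46 0.0642 [0.061 0.065] [240.  238.5 236.5]
-0.005 1767 0.0648 [0.061 0.066] [255. 255. 255.]
0.005 2211 0.0648 [0.061 0.104] [255. 255. 253.]
0.015 4750 0.1086 [0.066 0.115] [39. 42. 46.]
0.025 2431 0.0762 [0.075 0.077] [101.  56.  30.]
0.035 3143 0.0762 [0.075 0.077] [102.  57.  31.]
0.045 3370 0.0762 [0.075 0.077] [114. 108. 150.]
0.055 3738 0.076 [0.075 0.077] [217. 213. 210.]
0.065 4077 0.0757 [0.075 0.077] [218. 213. 210.]
0.075 4491 0.0755 [0.074 0.077] [221. 217. 214.]
0.085 4898 0.0751 [0.074 0.076] [111.  68.  43.]
0.095 4775 0.0745 [0.072 0.076] [107.  63.  38.]
[0.4801 0.3591 0.0136] [-0.1  0.3 -3.2]
0.032760441597993406 25.214092433452606
```

Request:
send_rows --gripper '[0.0335,0.0335,0.0335]' --pt "0 0 0" --pt "0 0 0" --pt "0 0 0" --spin '[0,0,0]' --force 20

```text
time_s: 7.12
tcp_pos: [0.4796, 0.3589, 0.0128]
ee_rot: [[-0.397, 0.918, 0.0], [0.918, 0.397, 0.0], [0.0, 0.0, -1.0]]
ft_force: [-0.8, -1.2, -3.2]
gripper_width: 0.0332
gripper_force: 13.9
```

Request:
send_rows --gripper '[0.0338,0.0338,0.0338]' --pt "0 0 0" --pt "0 0 0" --pt "0 0 0" --spin '[0,0,0]'

```text
time_s: 7.37
tcp_pos: [0.4797, 0.3589, 0.0128]
ee_rot: [[-0.397, 0.918, 0.0], [0.918, 0.397, 0.0], [0.0, 0.0, -1.0]]
ft_force: [0.3, -0.3, -1.0]
gripper_width: 0.0338
gripper_force: 4.8
```

```bash
python3 tilt.py | tail -6
```

```text
0.065 3392 0.0629 [0.061 0.064] [218. 215. 211.]
0.075 3531 0.0606 [0.059 0.062] [220. 215. 212.]
0.085 3559 0.0584 [0.057 0.06 ] [219. 215. 212.]
0.095 3706 0.0559 [0.054 0.057] [103.  59.  34.]
0.105 809 0.0538 [0.052 0.055] [95. 53. 29.]
[0.4797 0.3589 0.0128] [ 0.3 -0.3 -1. ]
```

Easing to 0.0338 m lets it pivot: it now tilts about 14° with its base on the bench. I'll raise the cap along the arc at this light grip.

Request:
send_rows --gripper '[0.0337,0.0337,0.0337,0.0337,0.0337,0.0337,0.0337,0.0337,0.0337]' --pt "0.0062 0 -0.0096" --pt "0.007 0 -0.0088" --pt "0.0082 0 -0.008" --pt "0.009 0 -0.0071" --pt "0.0095 0 -0.0059" --pt "0.0103 0 -0.0049" --pt "0.0108 0 -0.0038" --pt "0.011 0 -0.0025" --pt "0 0 0" --spin '[0,0,0,0,0,0,0,0,0]'

```text
time_s: 8.17
tcp_pos: [0.4502, 0.4272, 0.0638]
ee_rot: [[-0.399, 0.917, 0.001], [0.917, 0.399, 0.001], [0.001, 0.001, -1.0]]
ft_force: [0.4, 0.6, -2.9]
gripper_width: 0.0336
gripper_force: 5.4
```

```bash
python3 tilt.py
```

```text
-0.005 483 0.1037 [0.1   0.107] [255. 255. 255.]
0.005 948 0.1128 [0.108 0.155] [255. 255. 255.]
0.015 6665 0.1557 [0.112 0.164] [45. 48. 52.]
0.025 3008 0.1065 [0.101 0.113] [222. 221. 218.]
0.035 2162 0.1027 [0.101 0.104] [113.  65.  37.]
0.045 2650 0.1015 [0.097 0.104] [106.  59.  32.]
0.055 2656 0.0913 [0.086 0.096] [106.  58.  32.]
0.065 2259 0.0803 [0.075 0.085] [220. 215. 212.]
0.075 1953 0.069 [0.064 0.074] [222. 218. 215.]
0.085 1669 0.0577 [0.052 0.063] [219. 214. 212.]
0.095 585 0.0492 [0.046 0.052] [102.  57.  31.]
0.105 72 0.0325 [0.026 0.037] [164. 146.  47.]
0.115 772 0.0347 [0.027 0.042] [173. 170. 168.]
0.125 222 0.0336 [0.027 0.039] [182.5 181.  178.5]
[0.4502 0.4272 0.0638] [ 0.4  0.6 -2.9]
```

Request:
send_rows --gripper '[0.0338,0.0338,0.0338,0.0339,0.0339,0.0339,0.0339,0.0339,0.0339]' --pt "0 0 -0.007" --pt "0 0 -0.007" --pt "0 0 -0.006" --pt "0 0 0" --pt "0 0 0" --pt "0 0 0" --pt "0 0 0" --pt "0 0 0" --pt "0 0 0" --spin '[0,0,0,0,0,0,0,0,0]'

```text
time_s: 8.97
tcp_pos: [0.4511, 0.4249, 0.0832]
ee_rot: [[-0.397, 0.918, 0.0], [0.918, 0.397, -0.0], [-0.0, 0.0, -1.0]]
ft_force: [-0.3, -0.0, 1.7]
gripper_width: 0.0336
gripper_force: 0.9
```

```bash
python3 tilt.py
```

```text
-0.005 1102 0.1127 [0.112 0.114] [255. 255. 255.]
0.005 1816 0.112 [0.111 0.174] [255. 255. 255.]
0.015 5926 0.1763 [0.11  0.184] [45. 48. 53.]
0.025 3535 0.0855 [0.025 0.11 ] [136. 134. 142.]
0.035 771 0.0738 [0.056 0.079] [89. 52. 28.]
0.105 17 0.0309 [0.025 0.034] [163. 145.  49.]
0.115 364 0.0345 [0.027 0.042] [171. 155.  51.]
0.125 689 0.0353 [0.028 0.043] [184. 183. 180.]
[0.4511 0.4249 0.0832] [-0.3 -0.   1.7]
```

The bottle now hangs almost upright with its base at bench level, so I'll let go and check it.

Request:
send_rows --gripper '[0.035,0.037,0.045,0.055,0.055,0.055]' --pt "0 0 0" --pt "0 0 0" --pt "0 0 0" --pt "0 0 0" --pt "0 0 -0.03" --pt "0 0 -0.03" --spin '[0,0,0,0,0,0]'

```text
time_s: 9.52
tcp_pos: [0.4501, 0.4243, 0.1425]
ee_rot: [[-0.398, 0.918, -0.003], [0.918, 0.398, -0.002], [-0.001, -0.004, -1.0]]
ft_force: [0.9, -0.1, 0.6]
gripper_width: 0.0552
gripper_force: 0.0
```

```bash
cat > cap.py <<'E'
from m import *
import sys
im,d,c=grab("wrist"); P=cloud(d,c); o=ctrl.get_obs(); R=np.array(o["ee_rot"]);p=np.array(o["tcp_pos"]); L=(P-p)@R
k=(P[...,2]>.09)&(P[...,2]<.125)&(im.min(-1)>150)&(abs(L[...,1])<.05)&(abs(L[...,0])<.06)&(d>.1)
q=P[big(k)]; top=q[q[:,2]>.105]; e,r=cv2.minEnclosingCircle((top[:,:2]*1000).astype(np.float32)); print("cap",np.round(e,1),round(r,1),"z",np.percentile(top[:,2],[5,50,95]).round(4))
A=np.c_[top[:,:2]-top[:,:2].mean(0),np.ones(len(top))]; print("slope",np.linalg.lstsq(A,top[:,2],rcond=None)[0])
b=(P[...,2]>.07)&(P[...,2]<.084)&(np.hypot(P[...,0]-e[0]/1000,P[...,1]-e[1]/1000)<.05)&(abs(L[...,2])<.4)&(im[...,0]>im[...,2]+25)
print("body",cv2.minAreaRect((P[b][:,:2]*1000).astype(np.float32)),b.sum()); go(e[0]/1000,e[1]/1000,.07)
E
python3 cap.py
```

```text
cap [452.  421.1] 17.6 z [0.1076 0.1093 0.1103]
slope [ 0.00700456 -0.02243301  0.1092071 ]
body ((451.9267578125, 421.6770324707031), (55.77256774902344, 55.53757858276367), 21.131874084472656) 3968
t 9.57 tcp [0.4527 0.4264 0.1499] yaw 23.43 w 0.055 | delta tool [-0.0048 -0.0033  0.0799]
```

The amber bottle stands upright at (0.452, 0.421), so on to the slide box.

Request:
send_rows --gripper '[0.07,0.07,0.07,0.07,0.07,0.07,0.07,0.07,0.07,0.07,0.07,0.07]' --pt "-0.0305 -0.0125 -0.01" --pt "-0.0305 -0.0125 -0.01" --pt "-0.0305 -0.0125 -0.01" --pt "-0.0305 -0.0125 -0.01" --pt "-0.0305 -0.0125 0" --pt "-0.0305 -0.0125 0" --pt "-0.0305 -0.0125 0" --pt "-0.0305 -0.0125 0" --pt "-0.0305 -0.0125 0" --pt "-0.0305 -0.0125 0" --pt "-0.0305 -0.0125 0" --pt "-0.0305 -0.0125 0" --spin '[0,0,0,0,0,0,0,0,0,0,0,0]'

```text
time_s: 10.57
tcp_pos: [0.4587, 0.028, 0.1834]
ee_rot: [[-0.398, 0.918, 0.001], [0.918, 0.398, -0.0], [-0.0, 0.001, -1.0]]
ft_force: [0.2, 0.1, 0.1]
gripper_width: 0.07
gripper_force: 0.0
```

Request:
send_rows --gripper '[0.07,0.07,0.07,0.07,0.07,0.07,0.07,0.07,0.07,0.07,0.07,0.07]' --pt "-0.0305 -0.0125 0" --pt "-0.0305 -0.0125 0" --pt "-0.0305 -0.0125 0" --pt "-0.0305 -0.0125 0" --pt "-0.0305 -0.0125 0" --pt "-0.0305 -0.0125 0" --pt "-0.0305 -0.0125 0" --pt "-0.0305 -0.0125 0" --pt "-0.0305 -0.0125 0" --pt "-0.0305 -0.0125 0" --pt "-0.0305 -0.0125 0" --pt "-0.0305 -0.0125 0" --spin '[0.032,0,0,0,0,0,0,0,0,0,0,0]'

```text
time_s: 11.57
tcp_pos: [0.4548, -0.3677, 0.1833]
ee_rot: [[-0.368, 0.93, 0.0], [0.93, 0.368, -0.0], [-0.0, 0.0, -1.0]]
ft_force: [0.5, 0.1, -0.1]
gripper_width: 0.0703
gripper_force: 0.0
```

```bash
cat > boxm.py <<'E'
from m import *
im,d,c=grab("wrist"); P=cloud(d,c); H=cv2.cvtColor(im,cv2.COLOR_RGB2HSV)
b=(P[...,2]>.074)&(P[...,2]<.09)&(d>.08)&(im[...,2].astype(int)>im[...,0]+30)&(H[...,0]>98)
r=cv2.minAreaRect((P[big(b)][:,:2]*1000).astype(np.float32)); print(r,np.median(P[b][:,2]))
go(r[0][0]/1000,r[0][1]/1000,.037,21.6)
E
python3 boxm.py
```

```text
((465.2569274902344, -366.96929931640625), (35.0320930480957, 97.52333068847656), 21.662736892700195) 0.07931478570144879
t 11.62 tcp [ 0.4546 -0.3727  0.1833] yaw 21.46 w 0.0698 | delta tool [0.0018 0.0121 0.1463] spin -0.0024
```

Request:
send_rows --gripper '[0.065,0.065,0.065,0.065,0.065,0.065,0.065,0.02,0.02,0.02,0.02,0.02]' --pt "0.0018 0.012 0.02" --pt "0 0 0.025" --pt "0 0 0.025" --pt "0 0 0.025" --pt "0 0 0.025" --pt "0 0 0.02" --pt "0 0 0.0063" --pt "0 0 0" --pt "0 0 0" --pt "0 0 0" --pt "0 0 0" --pt "0 0 0" --spin '[0,0,0,0,0,0,0,0,0,0,0,0]' --force 50

```text
time_s: 12.62
tcp_pos: [0.4661, -0.3605, 0.0383]
ee_rot: [[-0.368, 0.93, 0.002], [0.93, 0.368, -0.001], [-0.002, 0.001, -1.0]]
ft_force: [-0.7, -0.1, 5.1]
gripper_width: 0.0344
gripper_force: 52.1
```

Request:
send_rows --gripper '[0.02,0.02,0.02,0.02,0.02]' --pt "0 0 0" --pt "0 0 -0.03" --pt "0 0 -0.04" --pt "0 0 -0.04" --pt "0 0 -0.02" --spin '[0,0,0,0,0]'

```text
time_s: 13.03
tcp_pos: [0.4666, -0.3608, 0.1719]
ee_rot: [[-0.368, 0.93, 0.004], [0.93, 0.368, -0.004], [-0.005, 0.002, -1.0]]
ft_force: [0.5, -0.4, -1.5]
gripper_width: 0.0342
gripper_force: 51.6
```

```bash
python3 boxm.py; python3 - <<'E'
from m import *
# refresh tray pose with top camera
im,d,c=grab("top"); np.savez("top1.npz",im=im,d=d,T=c["world_from_camera"],k=[c["fx"],c["fy"],c["cx"],c["cy"]])
a=np.radians(-2.4); e=np.array([np.cos(a),np.sin(a)]); n=np.array([-e[1],e[0]])
C=np.array([.601,-.032])
for N,x,y in(("box",.062,0),("jar",.010,-.031),("amb",.010,.031)):
    w=C+x*e+y*n; print(N,w.round(4)); go(w[0],w[1],.15,-2.4 if N=="box" else 87.6)
E
```

```text
((655.7820434570312, -463.7629699707031), (0.3341800570487976, 1.2051382064819336), 47.202205657958984) 0.08297620327385295
t 13.08 tcp [ 0.4676 -0.3616  0.1743] yaw 21.6 w 0.0343 | delta tool [-0.1631  0.1368  0.1393] spin -0.0001
box [ 0.6629 -0.0346]
t 13.13 tcp [ 0.467  -0.3611  0.1712] yaw 21.59 w 0.0345 | delta tool [0.2316 0.3023 0.0207] spin 0.4188
jar [ 0.6097 -0.0634]
t 13.13 tcp [ 0.467  -0.3611  0.1712] yaw 21.59 w 0.0345 | delta tool [0.2245 0.2422 0.0206] spin -1.1520
amb [ 0.6123 -0.0014]
t 13.13 tcp [ 0.467  -0.3611  0.1712] yaw 21.59 w 0.0345 | delta tool [0.2811 0.2674 0.0203] spin -1.1520
```

Request:
send_rows --gripper '[0.02,0.02,0.02,0.02,0.02]' --pt "0 0 0" --pt "0 0 0" --pt "0 0 0" --pt "0 0 0" --pt "0 0 0" --spin '[0.1,0.11,0.11,0.0988,0]'

```text
time_s: 13.55
tcp_pos: [0.465, -0.3594, 0.1654]
ee_rot: [[0.046, 0.999, -0.002], [0.999, -0.046, 0.002], [0.002, -0.002, -1.0]]
ft_force: [0.6, 0.1, -2.0]
gripper_width: 0.0343
gripper_force: 51.6
```

Request:
send_rows --gripper '[0.02,0.02,0.02,0.02,0.02,0.02,0.02,0.02,0.02,0.02,0.02,0.02]' --pt "0.03 0.016 0" --pt "0.03 0.016 0" --pt "0.03 0.016 0" --pt "0.03 0.016 0" --pt "0.03 0.016 0" --pt "0.03 0.016 0" --pt "0.03 0.016 0" --pt "0.03 0.016 0" --pt "0.03 0.016 0" --pt "0.03 0.016 0" --pt "0.0194 0.0111 0" --pt "0.02 0.01 0" --spin '[0,0,0,0,0,0,0,0,0,0,0,0]'

```text
time_s: 14.55
tcp_pos: [0.661, -0.0267, 0.1656]
ee_rot: [[0.037, 0.999, -0.002], [0.999, -0.037, 0.0], [0.0, -0.002, -1.0]]
ft_force: [0.9, -0.4, -1.7]
gripper_width: 0.0343
gripper_force: 51.6
```

Request:
send_rows --gripper '[0.02,0.02,0.02]' --pt "0 0 0" --pt "0 0 0" --pt "0 0 0" --spin '[0,0,0]'

```text
time_s: 14.8
tcp_pos: [0.6602, -0.0288, 0.166]
ee_rot: [[0.04, 0.999, -0.002], [0.999, -0.04, -0.0], [-0.0, -0.002, -1.0]]
ft_force: [-1.1, -0.7, -2.8]
gripper_width: 0.0347
gripper_force: 51.5
```

```bash
python3 - <<'E'
from m import *
im,d,c=grab("wrist"); P=cloud(d,c)
go(.6622,-.0296,.056,-2.4)
# tray rim: back wall and side walls near gripper, in tray frame
C=np.array([.601,-.032]);a=np.radians(-2.4);e=np.array([np.cos(a),np.sin(a)]);n=np.array([-e[1],e[0]])
X=(P[...,:2]-C)@e;Y=(P[...,:2]-C)@n;z=P[...,2]
r=(z>.054)&(z<.07)&(d>.05)
for nm,k,v in(("back wall x",r&(abs(Y)<.055)&(X>.06)&(X<.11),X),("left wall y",r&(Y>.045)&(Y<.085)&(X>-.02)&(X<.07),Y),("right wall y",r&(Y<-.045)&(Y>-.085)&(X>-.02)&(X<.07),Y)): print(nm,k.sum(),np.percentile(v[k],[5,50,95]).round(4) if k.any() else "")
b=(z>.10)&(z<.24)&(im[...,2].astype(int)>im[...,0]+40)&(d>.05)&(X>.02); print("box pts",b.sum(),np.percentile(X[b],[1,99]).round(4),np.percentile(Y[b],[1,99]).round(4),np.percentile(z[b],[1,99]).round(3)) if b.any() else 0
save("w5.png",im)
E
```

```text
t 14.85 tcp [ 0.6602 -0.0292  0.1663] yaw -2.36 w 0.0346 | delta tool [-0.0004  0.0022  0.1103] spin 0.0008
back wall x 410 [0.0807 0.0831 0.0854]
left wall y 1233 [0.0604 0.0629 0.0649]
right wall y 261 [-0.0662 -0.0624 -0.0617]
box pts 25548 [0.0422 0.0761] [-0.0336  0.0489] [0.137 0.209]
```

View pics/w5.png

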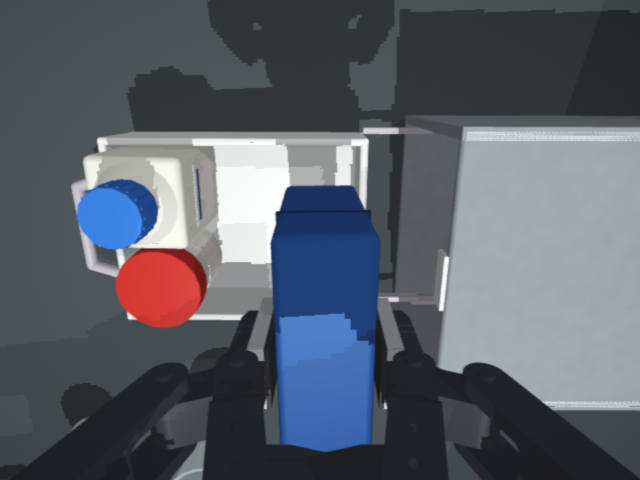

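The wrist view shows the held box over the tray's rear. Its far end is at (322,190), inside the left wall; the white bottle is at (140,200) and the red jar at (163,288). The box clears the rear wall by about 2 mm after a 2 mm shift.

Request:
send_rows --gripper '[0.02,0.02,0.02,0.02,0.02,0.02,0.02,0.02,0.02,0.02]' --pt "0 0.0022 0.02" --pt "0 0 0.02" --pt "0 0 0.02" --pt "0 0 0.015" --pt "0 0 0.01" --pt "0 0 0.01" --pt "0 0 0.006" --pt "0 0 0.005" --pt "0 0 0" --pt "0 0 0" --spin '[0,0,0,0,0,0,0,0,0,0]'

```text
time_s: 15.68
tcp_pos: [0.6632, -0.0286, 0.0614]
ee_rot: [[0.042, 0.999, 0.001], [0.999, -0.042, -0.0], [-0.0, 0.001, -1.0]]
ft_force: [0.0, 0.2, -0.5]
gripper_width: 0.0338
gripper_force: 51.6
```

Request:
send_rows --gripper '[0.02,0.02,0.02]' --pt "0 0 0.0015" --pt "0 0 0" --pt "0 0 0" --spin '[0,0,0]'

```text
time_s: 15.93
tcp_pos: [0.6631, -0.0285, 0.0599]
ee_rot: [[0.042, 0.999, 0.001], [0.999, -0.042, -0.0], [-0.0, 0.001, -1.0]]
ft_force: [0.1, -0.5, -2.2]
gripper_width: 0.0341
gripper_force: 51.6
```

Still hanging, about 4 to 5 mm up. I'll lower in small steps.

Request:
send_rows --gripper '[0.02,0.02,0.02,0.02]' --pt "0 0 0.0015" --pt "0 0 0.0015" --pt "0 0 0" --pt "0 0 0" --spin '[0,0,0,0]'

```text
time_s: 16.27
tcp_pos: [0.6629, -0.0285, 0.0564]
ee_rot: [[0.042, 0.999, -0.0], [0.999, -0.042, 0.0], [0.0, -0.0, -1.0]]
ft_force: [0.5, 0.0, -2.2]
gripper_width: 0.0342
gripper_force: 51.6
```

Request:
send_rows --gripper '[0.02,0.02,0.02]' --pt "0 0 0.001" --pt "0 0 0" --pt "0 0 0" --spin '[0,0,0]'

```text
time_s: 16.52
tcp_pos: [0.663, -0.0285, 0.0555]
ee_rot: [[0.042, 0.999, 0.0], [0.999, -0.042, -0.0], [-0.0, 0.0, -1.0]]
ft_force: [-0.1, -0.6, -1.8]
gripper_width: 0.0343
gripper_force: 51.4
```

Request:
send_rows --gripper '[0.02,0.02,0.02]' --pt "0 0 0.001" --pt "0 0 0" --pt "0 0 0" --spin '[0,0,0]'

```text
time_s: 16.77
tcp_pos: [0.6634, -0.0285, 0.0553]
ee_rot: [[0.042, 0.999, 0.001], [0.999, -0.042, -0.0], [-0.0, 0.001, -1.0]]
ft_force: [-1.1, 0.8, 4.9]
gripper_width: 0.0342
gripper_force: 52.3
```

Contact at 5 N. I'll release, rise, turn and head for the orange jar.

Request:
send_rows --gripper '[0.039,0.045,0.045,0.045,0.045,0.05,0.075,0.075,0.075,0.075]' --pt "0 0 0" --pt "0 0 0" --pt "0 0 -0.01" --pt "0 0 -0.03" --pt "0 0 -0.03" --pt "0 0 -0.03" --pt "0 0 0" --pt "0 0 0" --pt "0 0 0" --pt "0 0 0" --spin '[0,0,0,0,0,0.12,0.121,0.121,0.121,0.121]'

```text
time_s: 17.6
tcp_pos: [0.6631, -0.0286, 0.1554]
ee_rot: [[0.607, 0.795, 0.001], [0.795, -0.607, -0.0], [0.0, 0.001, -1.0]]
ft_force: [0.1, -0.3, -0.8]
gripper_width: 0.0748
gripper_force: 0.0
```

Request:
send_rows --gripper '[0.075,0.075,0.075,0.075,0.075,0.075,0.075,0.075,0.075]' --pt "0 0 0" --pt "0 0 0" --pt "0 0 0" --pt "0 0 0" --pt "0 0 0" --pt "0 0 0" --pt "0 0 0" --pt "0 0 0" --pt "0 0 0" --spin '[0.121,0.121,0.121,0.121,0.121,0.121,0.121,0.12,0]'

```text
time_s: 18.35
tcp_pos: [0.663, -0.0286, 0.1551]
ee_rot: [[0.999, -0.048, 0.0], [-0.048, -0.999, -0.0], [0.0, 0.0, -1.0]]
ft_force: [0.2, 0.6, 0.2]
gripper_width: 0.0752
gripper_force: 0.0
```

Request:
send_rows --gripper '[0.075,0.075,0.075,0.075,0.075,0.075,0.075,0.075,0.075,0.075,0.075,0.075]' --pt "-0.021 0.022 0" --pt "-0.021 0.022 0" --pt "-0.021 0.022 0" --pt "-0.021 0.022 0" --pt "-0.021 0.022 0" --pt "-0.021 0.022 0" --pt "-0.021 0.022 0" --pt "-0.021 0.022 0" --pt "-0.021 0.022 0" --pt "-0.021 0.022 0" --pt "-0.0202 0.0199 0" --pt "0 0 0" --spin '[0,0,0,0,0,0,0,0,0,0,0,0]'

```text
time_s: 19.35
tcp_pos: [0.4202, -0.2609, 0.155]
ee_rot: [[0.999, -0.04, -0.0], [-0.04, -0.999, -0.001], [-0.0, 0.001, -1.0]]
ft_force: [0.1, -0.1, 0.5]
gripper_width: 0.0751
gripper_force: 0.0
```

```bash
cat > jar.py <<'E'
from m import *
im,d,c=grab("wrist"); P=cloud(d,c); 
b=(P[...,2]>.058)&(P[...,2]<.08)&(d>.08)&(im[...,0].astype(int)>im[...,2]+60)&(np.hypot(P[...,0]-.423,P[...,1]+.26)<.06)
e,r=cv2.minEnclosingCircle((P[big(b)][:,:2]*1000).astype(np.float32)); print(e,r,np.median(P[b][:,2]))
go(e[0]/1000,e[1]/1000,.032)
E
python3 jar.py
```

```text
(420.6416320800781, -261.0816650390625) 27.912796020507812 0.06939699038059785
t 19.4 tcp [ 0.4217 -0.2599  0.1551] yaw -92.35 w 0.0746 | delta tool [-0.001   0.0012  0.1231]
```

Request:
send_rows --gripper '[0.075,0.075,0.075,0.075,0.075,0.075,0.04,0.04,0.04,0.04,0.04]' --pt "-0.001 0.001 0.025" --pt "0 0 0.03" --pt "0 0 0.03" --pt "0 0 0.02" --pt "0 0 0.015" --pt "0 0 0.005" --pt "0 0 0" --pt "0 0 0" --pt "0 0 0" --pt "0 0 0" --pt "0 0 0" --spin '[0,0,0,0,0,0,0,0,0,0,0]' --force 40

```text
time_s: 20.32
tcp_pos: [0.4223, -0.2597, 0.0303]
ee_rot: [[0.999, -0.042, 0.001], [-0.042, -0.999, -0.001], [0.001, 0.001, -1.0]]
ft_force: [0.3, 0.3, 3.0]
gripper_width: 0.0546
gripper_force: 42.6
```

Request:
send_rows --gripper '[0.04,0.04,0.04,0.04,0.04,0.04]' --pt "0 0 0" --pt "0 0 -0.02" --pt "0 0 -0.03" --pt "0 0 -0.03" --pt "0 0 -0.03" --pt "0 0 0" --spin '[0,0,0,0,0,0]'

```text
time_s: 20.82
tcp_pos: [0.4239, -0.261, 0.1447]
ee_rot: [[0.999, -0.042, 0.006], [-0.042, -0.999, -0.005], [0.007, 0.005, -1.0]]
ft_force: [0.9, -0.7, -0.9]
gripper_width: 0.0542
gripper_force: 43.2
```

```bash
python3 - <<'E'
from m import *
im,d,c=grab("top"); P=cloud(d,c)
H=cv2.cvtColor(im,cv2.COLOR_RGB2HSV); h,s=H[...,0].astype(int),H[...,1]
U=np.mgrid[0:480,0:640]
C=np.array([.5995,-.032]);a=np.radians(-2.4);e=np.array([np.cos(a),np.sin(a)]);n=np.array([-e[1],e[0]])
X=(P[...,:2]-C)@e;Y=(P[...,:2]-C)@n;z=P[...,2]
k=(abs(X)<.1)&(abs(Y)<.08)&(s>60)
b=big(k&(h>98)&(h<125)&(X>.02)&(z>.08)); r,_=rect(b,c,.097); p=(np.array(r[0])/1000-C); print("box",r,"x'",p@e,"y'",p@n,np.median(z[b]))
b=big(k&((h<12)|(h>168))); r,_=rect(b,c,.087); p=np.array(r[0])/1000-C; print("red x'",p@e,p@n,r[1])
b=big(k&(h>90)&(h<125)&(X<0)&(z>.11)); r,_=rect(b,c,.127); p=np.array(r[0])/1000-C; print("wcap x'",p@e,p@n,r[1])
b=big((z>.085)&(z<.112)&(X<0)&(Y>0)&(abs(X)<.09)&(Y<.07)); r,_=rect(b,c,.098); p=np.array(r[0])/1000-C; print("wbody x'",p@e,p@n,r)
for N,x,y in(("jar",.010,-.031),("amb",.010,.031)):
    w=C+x*e+y*n; print(N,w.round(4)); go(w[0],w[1],.15)
E
```

```text
box ((658.9483032226562, -32.03284454345703), (96.12142944335938, 34.79113006591797), 86.61648559570312) x' 0.05939753234712411 y' 0.002456620827328319 0.0955470187927645
red x' -0.049647250743297185 -0.028490331592958856 (47.86490249633789, 53.31755828857422)
wcap x' -0.05162254303635803 0.03291233755459668 (27.477397918701172, 27.39228057861328)
wbody x' -0.04900591702471796 0.03216288038983836 ((551.8839111328125, 2.1868228912353516), (55.689212799072266, 55.99380111694336), 89.76715087890625)
jar [ 0.6082 -0.0634]
t 20.87 tcp [ 0.423  -0.2603  0.1421] yaw -92.41 w 0.0545 | delta tool [ 0.1768 -0.2045 -0.0078] 
amb [ 0.6108 -0.0014]
t 20.87 tcp [ 0.423  -0.2603  0.1421] yaw -92.41 w 0.0545 | delta tool [ 0.1768 -0.2665 -0.008 ]
```

Request:
send_rows --gripper '[0.04,0.04,0.04,0.04,0.04,0.04,0.04,0.04,0.04,0.04]' --pt "0.0086 -0.025 -0.0015" --pt "0.0086 -0.025 -0.0015" --pt "0.0086 -0.025 -0.0015" --pt "0.0086 -0.025 -0.0015" --pt "0.0086 -0.025 -0.0015" --pt "0.0086 -0.025 -0.0015" --pt "0.0086 -0.025 -0.0015" --pt "0.0086 -0.025 -0.0015" --pt "0 0 0" --pt "0 0 0" --spin '[0,0,0,0,0,0,0,0,0,0]'

```text
time_s: 21.7
tcp_pos: [0.4986, -0.0615, 0.1503]
ee_rot: [[0.999, -0.04, -0.002], [-0.04, -0.999, 0.0], [-0.002, -0.0, -1.0]]
ft_force: [-0.7, 0.5, -2.4]
gripper_width: 0.0548
gripper_force: 43.2
```

```bash
cat > tray.py <<'E'
from m import *
im,d,c=grab("wrist"); P=cloud(d,c); H=cv2.cvtColor(im,cv2.COLOR_RGB2HSV); h,s=H[...,0].astype(int),H[...,1]
C=np.array([.5995,-.032]);a=np.radians(-2.4);e=np.array([np.cos(a),np.sin(a)]);n=np.array([-e[1],e[0]])
X=(P[...,:2]-C)@e;Y=(P[...,:2]-C)@n;z=P[...,2]; near=(abs(X)<.1)&(abs(Y)<.08)&(d>.06)
def rp(N,m):
    if m.sum()>30: m=big(m); print(N,m.sum(),"x'",np.percentile(X[m],[1,99]).round(4),"y'",np.percentile(Y[m],[1,99]).round(4),"z",np.median(z[m]).round(4))
rp("red lid",near&(s>90)&((h<12)|(h>168))&(z>.08)&(z<.095))
rp("white shoulder",near&(s<60)&(z>.09)&(z<.105)&(Y>-.01)); rp("white all",near&(s<60)&(z>.07)&(z<.105)&(Y>-.01)&(X<.0))
rp("wcap",near&(s>90)&(h>90)&(h<125)&(z>.118)&(X<.02)); rp("box",near&(s>90)&(h>98)&(h<125)&(z>.09)&(z<.104)&(X>.02))
rp("orange lid",near&(s>90)&(h>=12)&(h<32)&(z>.08)&(z<.095)); rp("acap",near&(s<60)&(z>.118)&(z<.135)&(X>-.025))
rp("rim",near&(s<60)&(z>.055)&(z<.068)&(X<.1))
E
python3 tray.py; python3 - <<'E'
from m import *
C=np.array([.5995,-.032]);a=np.radians(-2.4);e=np.array([np.cos(a),np.sin(a)]);n=np.array([-e[1],e[0]])
w=C+.012*e-.031*n; go(w[0],w[1],.15,87.6)
E
```

```text
red lid 7945 x' [-0.0739 -0.023 ] y' [-0.056  -0.0046] z 0.0864
white shoulder 6149 x' [-0.0772 -0.0224] y' [0.0021 0.0563] z 0.0966
white all 6798 x' [-0.0772 -0.0221] y' [0.0018 0.0562] z 0.0963
wcap 4477 x' [-0.0652 -0.0339] y' [0.0135 0.0454] z 0.1262
rim 2825 x' [-0.0853  0.0322] y' [-0.0666  0.005 ] z 0.0611
t 21.75 tcp [ 0.4984 -0.0623  0.1504] yaw -92.36 w 0.0547 | delta tool [ 0.1118 -0.0035  0.0002] spin 0.0008
```

Request:
send_rows --gripper '[0.04,0.04,0.04,0.04,0.04,0.04,0.04,0.04,0.04,0.04,0.04,0.04]' --pt "0.028 -0.0035 0" --pt "0.028 0 0" --pt "0.028 0 0" --pt "0.0278 0 0" --pt "0 0 0.02" --pt "0 0 0.02" --pt "0 0 0.02" --pt "0 0 0.02" --pt "0 0 0.012" --pt "0 0 0.006" --pt "0 0 0" --pt "0 0 0" --spin '[0,0,0,0,0,0,0,0,0,0,0,0]'

```text
time_s: 22.75
tcp_pos: [0.6111, -0.0642, 0.054]
ee_rot: [[0.999, -0.043, 0.0], [-0.043, -0.999, -0.0], [0.001, 0.0, -1.0]]
ft_force: [-0.3, 0.2, -1.7]
gripper_width: 0.0544
gripper_force: 43.3
```

Request:
send_rows --gripper '[0.04,0.04,0.04,0.04]' --pt "0 0 0.0015" --pt "0 0 0.0015" --pt "0 0 0" --pt "0 0 0" --spin '[0,0,0,0]'

```text
time_s: 23.08
tcp_pos: [0.611, -0.0638, 0.0509]
ee_rot: [[0.999, -0.042, 0.001], [-0.042, -0.999, -0.0], [0.001, 0.0, -1.0]]
ft_force: [-0.1, -1.4, -1.6]
gripper_width: 0.0546
gripper_force: 43.3
```

Request:
send_rows --gripper '[0.04,0.04,0.04,0.04]' --pt "0 0 0.001" --pt "0 0 0.001" --pt "0 0 0" --pt "0 0 0" --spin '[0,0,0,0]'

```text
time_s: 23.42
tcp_pos: [0.6108, -0.0637, 0.0484]
ee_rot: [[0.999, -0.042, -0.0], [-0.042, -0.999, 0.0], [-0.0, -0.0, -1.0]]
ft_force: [-0.0, 0.6, -1.5]
gripper_width: 0.0544
gripper_force: 43.3
```

Request:
send_rows --gripper '[0.04,0.04,0.04]' --pt "0 0 0.001" --pt "0 0 0" --pt "0 0 0" --spin '[0,0,0]'

```text
time_s: 23.67
tcp_pos: [0.6109, -0.0638, 0.0475]
ee_rot: [[0.999, -0.042, -0.0], [-0.042, -0.999, -0.0], [-0.0, 0.0, -1.0]]
ft_force: [0.5, 0.1, -0.7]
gripper_width: 0.0545
gripper_force: 43.3
```

Request:
send_rows --gripper '[0.04,0.04,0.04]' --pt "0 0 0.001" --pt "0 0 0" --pt "0 0 0" --spin '[0,0,0]'

```text
time_s: 23.92
tcp_pos: [0.6113, -0.0639, 0.0473]
ee_rot: [[0.999, -0.042, 0.001], [-0.042, -0.999, -0.0], [0.001, 0.0, -1.0]]
ft_force: [-0.8, 1.1, 5.2]
gripper_width: 0.0545
gripper_force: 43.8
```

The jar is down (5 N). I'll release and go for the amber bottle.

Request:
send_rows --gripper '[0.06,0.066,0.066,0.066,0.066,0.066,0.066,0.066,0.066,0.066,0.066,0.066]' --pt "0 0 0" --pt "0 0 0" --pt "0 0 -0.01" --pt "0 0 -0.03" --pt "0 0 -0.04" --pt "0 0 -0.04" --pt "-0.012 -0.032 0" --pt "-0.012 -0.032 0" --pt "-0.012 -0.032 0" --pt "-0.012 -0.032 0" --pt "-0.012 -0.032 0" --pt "-0.012 -0.032 0" --spin '[0,0,0,0,0,0,0,0,0,0,0,0]'

```text
time_s: 24.92
tcp_pos: [0.5464, 0.1325, 0.1673]
ee_rot: [[0.999, -0.042, 0.001], [-0.042, -0.999, 0.0], [0.001, -0.0, -1.0]]
ft_force: [0.3, -0.0, -0.4]
gripper_width: 0.0661
gripper_force: 0.0
```

Request:
send_rows --gripper '[0.06,0.06,0.06,0.06,0.06,0.06,0.06,0.06,0.06,0.06]' --pt "-0.012 -0.032 0" --pt "-0.012 -0.032 0" --pt "-0.012 -0.032 0" --pt "-0.012 -0.032 0" --pt "-0.012 -0.032 0" --pt "-0.012 -0.032 0" --pt "-0.012 -0.032 0" --pt "-0.012 -0.032 0" --pt "-0.0115 -0.0298 0" --pt "0 0 0" --spin '[0,0,0,0,0,0,0,0,0,0]'

```text
time_s: 25.75
tcp_pos: [0.4496, 0.4256, 0.1672]
ee_rot: [[0.999, -0.039, 0.0], [-0.039, -0.999, 0.002], [0.0, -0.002, -1.0]]
ft_force: [-0.0, 0.0, -0.6]
gripper_width: 0.0602
gripper_force: 0.0
```

Request:
send_rows --gripper '[0.06,0.06,0.06,0.06,0.06,0.06]' --pt "0 0 0" --pt "0 0 0" --pt "0 0 0" --pt "0 0 0" --pt "0 0 0" --pt "0 0 0" --spin '[-0.106,-0.107,-0.107,-0.106,0,0]'

```text
time_s: 26.25
tcp_pos: [0.4517, 0.421, 0.167]
ee_rot: [[0.929, 0.371, 0.0], [0.371, -0.929, 0.0], [0.0, -0.0, -1.0]]
ft_force: [0.0, 0.3, -0.3]
gripper_width: 0.0601
gripper_force: 0.0
```

```bash
python3 cap.py
```

```text
cap [452.2 421.5] 17.5 z [0.1079 0.1094 0.1104]
slope [-0.02179287 -0.00638286  0.1093169 ]
body ((453.06689453125, 421.68212890625), (55.26949691772461, 55.610809326171875), 21.32368278503418) 3410
t 26.3 tcp [0.4518 0.4211 0.1669] yaw -68.23 w 0.0597 | delta tool [ 0.0006 -0.0002  0.0969]
```

Request:
send_rows --gripper '[0.06,0.06,0.06,0.06,0.06,0.02,0.02,0.02,0.02,0.02]' --pt "0.0005 0 0.025" --pt "0 0 0.025" --pt "0 0 0.025" --pt "0 0 0.015" --pt "0 0 0.005" --pt "0 0 0" --pt "0 0 0" --pt "0 0 0" --pt "0 0 0" --pt "0 0 0" --spin '[0,0,0,0,0,0,0,0,0,0]' --force 70

```text
time_s: 27.13
tcp_pos: [0.4529, 0.4218, 0.0729]
ee_rot: [[0.927, 0.374, 0.002], [0.374, -0.927, 0.001], [0.002, -0.001, -1.0]]
ft_force: [1.0, -1.7, 5.8]
gripper_width: 0.0321
gripper_force: 70.0
```

Request:
send_rows --gripper '[0.02,0.02,0.02,0.02,0.02,0.02,0.02,0.02,0.02,0.02,0.02,0.02]' --pt "0 0 -0.01" --pt "0 0 -0.03" --pt "0 0 -0.035" --pt "0 0 -0.035" --pt "0 0 -0.03" --pt "0 0 -0.01" --pt "0 0 0" --pt "0 0 0" --pt "0 0 0" --pt "0 0 0" --pt "0 0 0" --pt "0 0 0" --spin '[0,0,0,0,0,0,0.085,0.085,0.085,0.085,0.08,0]'

```text
time_s: 28.13
tcp_pos: [0.4516, 0.421, 0.2205]
ee_rot: [[0.999, -0.04, -0.002], [-0.04, -0.999, -0.001], [-0.001, 0.001, -1.0]]
ft_force: [-0.2, -0.9, -3.3]
gripper_width: 0.0319
gripper_force: 70.1
```

Request:
send_rows --gripper '[0.02,0.02,0.02,0.02,0.02,0.02,0.02,0.02,0.02,0.02,0.02,0.02]' --pt "0.003 0.02 0" --pt "0.005 0.033 0" --pt "0.005 0.033 0" --pt "0.005 0.033 0" --pt "0.005 0.033 0" --pt "0.005 0.033 0" --pt "0.005 0.033 0" --pt "0.005 0.033 0" --pt "0.005 0.033 0" --pt "0.005 0.033 0" --pt "0.005 0.033 0" --pt "0.005 0.033 0" --spin '[0,0,0,0,0,0,0,0,0,0,0,0]'

```text
time_s: 29.13
tcp_pos: [0.4957, 0.035, 0.2211]
ee_rot: [[0.999, -0.033, -0.001], [-0.033, -0.999, 0.0], [-0.001, -0.0, -1.0]]
ft_force: [0.8, 0.5, -2.3]
gripper_width: 0.0317
gripper_force: 70.2
```

Request:
send_rows --gripper '[0.02,0.02,0.02,0.02]' --pt "0.005 0.025 0" --pt "0.002 0.011 0" --pt "0 0 0" --pt "0 0 0" --spin '[0,0,0,0]'

```text
time_s: 29.47
tcp_pos: [0.5017, 0.0005, 0.2212]
ee_rot: [[0.999, -0.036, -0.001], [-0.036, -0.999, 0.0], [-0.001, -0.0, -1.0]]
ft_force: [0.3, 0.2, -3.5]
gripper_width: 0.0318
gripper_force: 70.2
```

```bash
python3 tray.py; python3 - <<'E'
from m import *
go(.6128,-.0015,.090,87.6)
E
```

```text
red lid 4788 x' [-0.0742 -0.0228] y' [-0.0556 -0.0038] z 0.0865
white shoulder 4013 x' [-0.0776 -0.0229] y' [0.0027 0.0577] z 0.0967
white all 4073 x' [-0.0776 -0.0224] y' [0.0027 0.0576] z 0.0966
wcap 2290 x' [-0.0656 -0.0343] y' [0.0147 0.0454] z 0.1263
orange lid 5878 x' [-0.0143  0.0368] y' [-0.0586 -0.0068] z 0.0864
rim 1300 x' [-0.0859  0.0472] y' [0.0241 0.0652] z 0.0611
t 29.52 tcp [0.5016 0.001  0.2212] yaw -92.01 w 0.0318 | delta tool [ 0.1113 -0.0013  0.1311] spin 0.0069
```

Request:
send_rows --gripper '[0.02,0.02,0.02,0.02,0.02,0.02,0.02,0.02,0.02,0.02,0.02,0.02]' --pt "0.025 -0.001 0" --pt "0.03 0 0" --pt "0.03 0 0" --pt "0.0265 0 0" --pt "0 0 0" --pt "0 0 0.02" --pt "0 0 0.025" --pt "0 0 0.025" --pt "0 0 0.025" --pt "0 0 0.018" --pt "0 0 0.009" --pt "0 0 0.004" --spin '[0.005,0,0,0,0,0,0,0,0,0,0,0]'

```text
time_s: 30.52
tcp_pos: [0.6124, -0.002, 0.0941]
ee_rot: [[0.999, -0.04, -0.002], [-0.04, -0.999, 0.0], [-0.002, -0.0, -1.0]]
ft_force: [-0.2, -0.2, -2.2]
gripper_width: 0.0319
gripper_force: 70.3
```

Request:
send_rows --gripper '[0.02,0.02,0.02,0.02]' --pt "0 0 0.0015" --pt "0 0 0" --pt "0 0 0" --pt "0 0 0" --spin '[0,0,0,0]'

```text
time_s: 30.85
tcp_pos: [0.6139, -0.0031, 0.0951]
ee_rot: [[0.999, -0.041, 0.002], [-0.041, -0.999, -0.0], [0.002, 0.0, -1.0]]
ft_force: [-0.0, 0.1, -1.9]
gripper_width: 0.0314
gripper_force: 70.3
```

Request:
send_rows --gripper '[0.02,0.02,0.02,0.02]' --pt "0 0 0.001" --pt "0 0 0.001" --pt "0 0 0" --pt "0 0 0" --spin '[0,0,0,0]'

```text
time_s: 31.18
tcp_pos: [0.6134, -0.0032, 0.092]
ee_rot: [[0.999, -0.041, 0.0], [-0.041, -0.999, -0.0], [0.0, 0.0, -1.0]]
ft_force: [-0.1, 0.3, -2.7]
gripper_width: 0.0314
gripper_force: 70.3
```

Request:
send_rows --gripper '[0.02,0.02,0.02]' --pt "0 0 0.001" --pt "0 0 0" --pt "0 0 0" --spin '[0,0,0]'

```text
time_s: 31.43
tcp_pos: [0.6133, -0.0032, 0.0909]
ee_rot: [[0.999, -0.041, -0.0], [-0.041, -0.999, 0.0], [-0.0, -0.0, -1.0]]
ft_force: [0.5, -0.2, -2.9]
gripper_width: 0.0319
gripper_force: 70.3
```

Request:
send_rows --gripper '[0.02,0.02,0.02]' --pt "0 0 0.001" --pt "0 0 0" --pt "0 0 0" --spin '[0,0,0]'

```text
time_s: 31.68
tcp_pos: [0.6134, -0.0032, 0.09]
ee_rot: [[0.999, -0.041, 0.0], [-0.041, -0.999, -0.0], [0.0, 0.0, -1.0]]
ft_force: [-0.4, -1.0, -1.9]
gripper_width: 0.0317
gripper_force: 70.7
```

Request:
send_rows --gripper '[0.02,0.02,0.02]' --pt "0 0 0.001" --pt "0 0 0" --pt "0 0 0" --spin '[0,0,0]'

```text
time_s: 31.93
tcp_pos: [0.6139, -0.0033, 0.0899]
ee_rot: [[0.999, -0.041, 0.001], [-0.041, -0.999, -0.0], [0.002, 0.0, -1.0]]
ft_force: [-1.0, -1.0, 4.8]
gripper_width: 0.0316
gripper_force: 71.4
```

Request:
send_rows --gripper '[0.02,0.02,0.02]' --pt "0 0 0.001" --pt "0 0 0" --pt "0 0 0" --spin '[0,0,0]'

```text
time_s: 32.18
tcp_pos: [0.6146, -0.0034, 0.0898]
ee_rot: [[0.999, -0.041, 0.003], [-0.041, -0.999, -0.0], [0.003, 0.0, -1.0]]
ft_force: [-2.2, -1.7, 11.8]
gripper_width: 0.0321
gripper_force: 72.0
```

The bottle is seated (12 N). I'll back off slightly, release, and look at the packing.

Request:
send_rows --gripper '[0.02,0.035,0.045,0.05,0.05,0.05,0.05,0.05,0.05,0.05,0.05,0.05]' --pt "0 0 -0.0015" --pt "0 0 0" --pt "0 0 0" --pt "0 0 0" --pt "0 0 -0.01" --pt "0 0 -0.03" --pt "0 0 -0.04" --pt "0 0 -0.04" --pt "-0.03 0 0" --pt "-0.04 0 0" --pt "-0.04 0 0" --pt "-0.02 0 0" --spin '[0,0,0,0,0,0,0,0,0,0,0,0]'

```text
time_s: 33.18
tcp_pos: [0.4798, 0.0025, 0.2099]
ee_rot: [[0.999, -0.041, -0.001], [-0.041, -0.999, 0.0], [-0.001, -0.0, -1.0]]
ft_force: [1.2, -0.7, 0.4]
gripper_width: 0.0503
gripper_force: 0.0
```

```bash
python3 tray.py; python3 - <<'E'
from m import *
im,d,c=grab("wrist"); save("w6.png",im)
C=np.array([.5995,-.032]);a=np.radians(-2.4);e=np.array([np.cos(a),np.sin(a)]);n=np.array([-e[1],e[0]])
w=C-.20*e; print(w); go(w[0],w[1],.003,-2.4)
E
```

```text
red lid 5582 x' [-0.0735 -0.0219] y' [-0.0556 -0.0037] z 0.0864
white shoulder 4765 x' [-0.0768 -0.0217] y' [0.0026 0.0576] z 0.0967
white all 4765 x' [-0.0768 -0.0217] y' [0.0026 0.0576] z 0.0967
wcap 2674 x' [-0.0647 -0.0336] y' [0.0144 0.0456] z 0.1263
orange lid 4542 x' [-0.0144  0.0188] y' [-0.0592 -0.0062] z 0.0863
acap 1713 x' [-0.0045  0.0109] y' [0.0134 0.0448] z 0.1262
rim 2691 x' [-0.0845  0.0223] y' [-0.0663  0.0651] z 0.0612
[ 0.39967543 -0.02362487]
t 33.28 tcp [0.481  0.0024 0.2105] yaw -92.35 w 0.0498 | delta tool [-0.0802  0.0294  0.2075] spin -1.5700
```

View pics/w6.png

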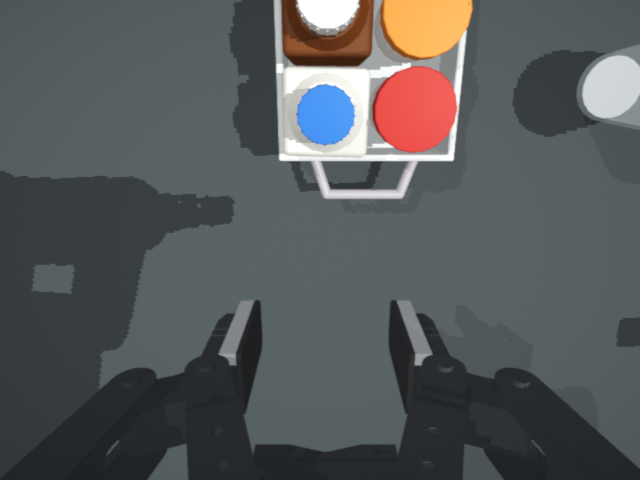

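The packing is good: white (325,115), red (415,108), amber (325,15) and orange (427,12) all sit upright within the tray walls, and the handle is at (365,193). Next I'll go to the front of the handle.

Request:
send_rows --gripper '[0.05,0.05,0.05,0.05,0.05,0.05,0.05,0.05,0.05,0.05,0.05,0.05]' --pt "-0.028 0.01 0" --pt "-0.028 0.01 0" --pt "-0.0242 0.0094 0" --pt "0 0 0" --pt "0 0 0" --pt "0 0 0" --pt "0 0 0" --pt "0 0 0" --pt "0 0 0" --pt "0 0 0" --pt "0 0 0" --pt "0 0 0" --spin '[0,0,0,-0.12,-0.1208,-0.1208,-0.1208,-0.1208,-0.1208,-0.1208,-0.1208,-0.1208]' --force 60

```text
time_s: 34.28
tcp_pos: [0.4031, -0.024, 0.2101]
ee_rot: [[0.497, 0.868, 0.001], [0.868, -0.497, -0.0], [0.0, 0.001, -1.0]]
ft_force: [0.5, -1.2, 0.4]
gripper_width: 0.0501
gripper_force: 0.0
```

Request:
send_rows --gripper '[0.05,0.05,0.05,0.05,0.05,0.05,0.05,0.05,0.05,0.05]' --pt "0 0 0" --pt "0 0 0" --pt "0 0 0.03" --pt "0 0 0.03" --pt "0 0 0.03" --pt "0 0 0.03" --pt "0 0 0.03" --pt "0 0 0.03" --pt "0 0 0.02" --pt "0 0 0.005" --spin '[-0.1208,-0.1208,-0.1208,-0.1208,0,0,0,0,0,0]'

```text
time_s: 35.12
tcp_pos: [0.4017, -0.0238, 0.0022]
ee_rot: [[0.042, 0.999, -0.003], [0.999, -0.042, 0.001], [0.0, -0.003, -1.0]]
ft_force: [-0.7, 0.3, 0.3]
gripper_width: 0.0497
gripper_force: 0.0
```

```bash
python3 - <<'E'
from m import *
im,d,c=grab("wrist"); P=cloud(d,c); o=ctrl.get_obs(); R=np.array(o["ee_rot"]);p=np.array(o["tcp_pos"]); L=(P-p)@R
go(.3997,-.0236,.003,-2.4)
C=np.array([.5995,-.032]);a=np.radians(-2.4);e=np.array([np.cos(a),np.sin(a)]);n=np.array([-e[1],e[0]])
k=(L[...,1]>.02)&(L[...,1]<.06)&(abs(L[...,0])<.02)&(d>.05)&(P[...,2]>.008)
q=L[k]; print("front finger: tip tool z max",np.percentile(q[:,2],[95,99.5]).round(4),"back y max",np.percentile(q[:,1],[50,99]).round(4))
k=q[:,2]>-.04; print(k.sum(), np.percentile(q[k,1],[1,99]).round(4) if k.sum()>5 else "")
print("tcp x'",((p[:2]-C)@e).round(4),"y'",((p[:2]-C)@n).round(4))
E
```

```text
t 35.17 tcp [ 0.4019 -0.0239  0.0029] yaw -2.43 w 0.0497 | delta tool [ 0.0002 -0.0022 -0.0001] spin -0.0006
front finger: tip tool z max [-0.0368 -0.0232] back y max [0.0436 0.0593]
1311 [0.0242 0.0378]
tcp x' -0.1977 y' -0.0001
```

Request:
send_rows --gripper '[0.05,0.05,0.05,0.05,0.05,0.05,0.05,0.05,0.05,0.05,0.05,0.05]' --pt "0 0.01 0" --pt "0 0.01 0" --pt "0 0.006 0" --pt "0 0.003 0" --pt "0 0.002 0" --pt "0 0.002 0" --pt "0 0.002 0" --pt "0 0.002 0" --pt "0 0.002 0" --pt "0 0.002 0" --pt "0 0.002 0" --pt "0 0.002 0" --spin '[0,0,0,0,0,0,0,0,0,0,0,0]'

```text
time_s: 36.17
tcp_pos: [0.4468, -0.0258, 0.0044]
ee_rot: [[0.042, 0.999, -0.001], [0.999, -0.042, 0.0], [0.0, -0.001, -1.0]]
ft_force: [-2.3, -0.9, 1.1]
gripper_width: 0.05
gripper_force: 1.3
```

Request:
send_rows --gripper '[0.05,0.05,0.05,0.05,0.05,0.05,0.05,0.05,0.05,0.05,0.05,0.05]' --pt "0 0.003 0" --pt "0 0.003 0" --pt "0 0.004 0" --pt "0 0.004 0" --pt "0 0.005 0" --pt "0 0.005 0" --pt "0 0.005 0" --pt "0 0.005 0" --pt "0 0.005 0" --pt "0 0.005 0" --pt "0 0.005 0" --pt "0 0.005 0" --spin '[0,0,0,0,0,0,0,0,0,0,0,0]'

```text
time_s: 37.17
tcp_pos: [0.5015, -0.0281, 0.0044]
ee_rot: [[0.042, 0.999, -0.0], [0.999, -0.042, 0.0], [0.0, -0.0, -1.0]]
ft_force: [-2.6, 0.1, -1.2]
gripper_width: 0.0499
gripper_force: 1.4
```

Request:
send_rows --gripper '[0.05,0.05,0.05,0.05,0.05,0.05,0.05,0.05,0.05,0.05,0.05,0.05]' --pt "0 0.005 0" --pt "0 0.005 0" --pt "0 0.005 0" --pt "0 0.005 0" --pt "0 0.005 0" --pt "0 0.005 0" --pt "0 0.005 0" --pt "0 0.005 0" --pt "0 0.005 0" --pt "0 0.005 0" --pt "0 0.005 0" --pt "0 0.005 0" --spin '[0,0,0,0,0,0,0,0,0,0,0,0]'

```text
time_s: 38.17
tcp_pos: [0.5615, -0.0307, 0.0045]
ee_rot: [[0.042, 0.999, -0.0], [0.999, -0.042, 0.0], [0.0, -0.0, -1.0]]
ft_force: [-3.5, 1.4, -0.7]
gripper_width: 0.0498
gripper_force: 1.4
```

Request:
send_rows --gripper '[0.05,0.05,0.05,0.05,0.05,0.05,0.05,0.05,0.05,0.05,0.05,0.05]' --pt "0 0.005 0" --pt "0 0.005 0" --pt "0 0.005 0" --pt "0 0.005 0" --pt "0 0.005 0" --pt "0 0.005 0" --pt "0 0.005 0" --pt "0 0.005 0" --pt "0 0.005 0" --pt "0 0.004 0" --pt "0 0.003 0" --pt "0 0.003 0" --spin '[0,0,0,0,0,0,0,0,0,0,0,0]'

```text
time_s: 39.17
tcp_pos: [0.6163, -0.033, 0.0045]
ee_rot: [[0.042, 0.999, 0.0], [0.999, -0.042, 0.0], [0.0, 0.0, -1.0]]
ft_force: [-3.4, 0.3, -0.6]
gripper_width: 0.0498
gripper_force: 1.3
```

Request:
send_rows --gripper '[0.05,0.05,0.05,0.05,0.05,0.05,0.05,0.05,0.05,0.05,0.05,0.05]' --pt "0 0.003 0" --pt "0 0.003 0" --pt "0 0.002 0" --pt "0 0.002 0" --pt "0 0.002 0" --pt "0 0.002 0" --pt "0 0.002 0" --pt "0 0.002 0" --pt "0 0.002 0" --pt "0 0.002 0" --pt "0 0.0015 0" --pt "0 0.0015 0" --spin '[0,0,0,0,0,0,0,0,0,0,0,0]'

```text
time_s: 40.17
tcp_pos: [0.6411, -0.034, 0.0045]
ee_rot: [[0.042, 0.999, -0.0], [0.999, -0.042, -0.0], [-0.0, -0.0, -1.0]]
ft_force: [-3.7, -0.1, -0.0]
gripper_width: 0.0501
gripper_force: 1.3
```

Now creep the last stretch until the stop shows in the force.

Request:
send_rows --gripper '[0.05,0.05,0.05,0.05,0.05,0.05]' --pt "0 0.0015 0" --pt "0 0.0015 0" --pt "0 0.0015 0" --pt "0 0.0015 0" --pt "0 0.0015 0" --pt "0 0.0015 0" --spin '[0,0,0,0,0,0]'

```text
time_s: 40.67
tcp_pos: [0.6491, -0.0343, 0.0043]
ee_rot: [[0.042, 0.999, -0.002], [0.999, -0.042, 0.0], [0.0, -0.002, -1.0]]
ft_force: [-15.0, 0.7, 9.3]
gripper_width: 0.0501
gripper_force: 7.4
```

Request:
send_rows --gripper '[0.05,0.05,0.05,0.05]' --pt "0 0.001 0" --pt "0 0.001 0" --pt "0 0.001 0" --pt "0 0.001 0" --spin '[0,0,0,0]'

```text
time_s: 41.0
tcp_pos: [0.6493, -0.0344, 0.0044]
ee_rot: [[0.042, 0.999, -0.011], [0.999, -0.042, 0.001], [0.0, -0.011, -1.0]]
ft_force: [-37.5, -0.1, 25.3]
gripper_width: 0.0501
gripper_force: 19.1
```

The stop is firm. I'll back off and verify that it is home.

Request:
send_rows --gripper '[0.05,0.05,0.05,0.05,0.05,0.05,0.05,0.05,0.05,0.05,0.05]' --pt "0 -0.004 0" --pt "0 -0.006 0" --pt "0 -0.01 0" --pt "0 -0.02 0" --pt "0 -0.03 0" --pt "0 -0.03 0" --pt "0 0 -0.03" --pt "0 0 -0.035" --pt "0 -0.03 -0.035" --pt "0 -0.03 -0.035" --pt "0 0 0" --spin '[0,0,0,0,0,0,0,0,0,0,0]'

```text
time_s: 41.92
tcp_pos: [0.4993, -0.0281, 0.1382]
ee_rot: [[0.042, 0.999, 0.007], [0.999, -0.042, -0.001], [-0.001, 0.007, -1.0]]
ft_force: [0.5, -0.4, 0.8]
gripper_width: 0.0503
gripper_force: 0.0
```

```bash
python3 - <<'E'
from m import *
ims=[]
for n in("top","scene"):
    im,d,c=grab(n); P=cloud(d,c)
    if n=="top":
        C=np.array([.5995,-.032]);a=np.radians(-2.4);e=np.array([np.cos(a),np.sin(a)]);nn=np.array([-e[1],e[0]])
        X=(P[...,:2]-C)@e;Y=(P[...,:2]-C)@nn;z=P[...,2]
        r=(abs(Y)<.07)&(z>.132)&(z<.146)&(X>.05); print("roof front x'",np.percentile(X[r],[.3,1]).round(4))
        h=(abs(Y)<.025)&(z>.03)&(z<.056)&(X>.0)&(X<.13)&(im.min(-1)>150); print("handle",h.sum(),np.percentile(X[h],[1,50,99]).round(4) if h.any() else "")
        A=cv2.resize(im[70:300,300:520],(400,418))
    else: B=cv2.resize(im[190:300,270:500],(400,191),interpolation=3)
o=np.zeros((418,800,3),np.uint8);o[:,:400]=A;o[:191,400:]=B
save("fin.png",o); s=ctrl.get_obs(); print(s["time_s"],s["tcp_pos"])
E
```

```text
roof front x' [0.123  0.1244]
handle 77 [0.0895 0.095  0.1267]
42.0167 [ 0.50067909 -0.02822435  0.13426286]
```

View pics/fin.png

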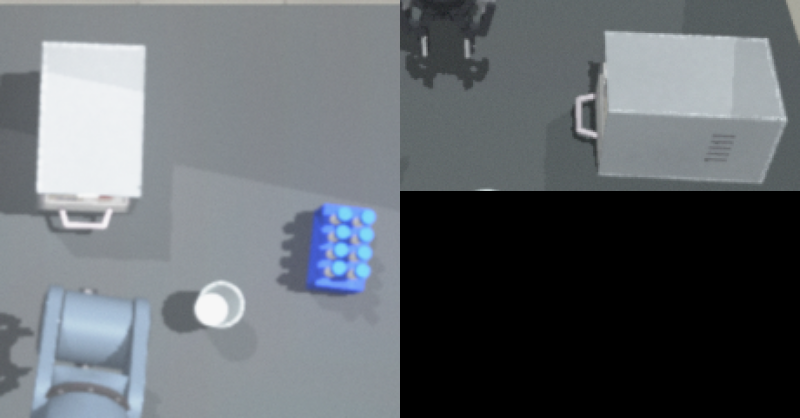

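The final view shows the tray front flush in the cabinet and the handle at (85,217). Its outer face is 34 mm ahead of the cabinet front, the home distance, after 0.21 m of travel. The beaker and rack are where they were, and the arm is clear.

```bash
python3 -c "
from cell import ctrl
print(ctrl.sign_off())"
```

```text
the job is handed in; nothing more can be done
None
```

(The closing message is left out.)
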